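# Clamp the lock spindles and hang up their job tags

### The arm

A 6-joint arm with a two-finger parallel gripper is mounted at the origin on a cart in front of the work surface, level with it; the furniture and walls round the work are solid. World frame = base frame: x ahead of the robot, y to its left, z up, the work surface at z = 0. Lengths are in mm, angles in rad, forces in N, time in s.
With the tool pointing down it reaches from about 425 to 950 mm from the base axis. Payload 14.7 kg.
Tool frame: the origin (TCP) lies between the finger pads; the fingertips stand 11 mm ahead of it and the grasp point (between the pads) lies 8 mm behind it; z points along the fingers, x is the direction in which the jaws open and shut, and the axes are right-handed (so a half turn about z gives the same grasp; the last joint's range is limited). The gripper opens to 85 mm and grips with 20 to 120 N. Pads are 22 mm wide; open, the fingers measure 114 mm over their backs; the gripper's body (76 mm by 85 mm) begins 54 mm behind the grasp point. The pads swing forward as they close: fully open they stand 13 mm farther back than shut.
Start: joints at [1.058, 0.48, 1.596, -0, 1.065, -0.047], TCP at [291.916, 580.756, 242.297] pointing down, gripper open.
Joint ranges: [-2.75, 2.75], [-0.82, 2.05], [0.23, 2.67], [-1.56, 4.7], [0.09, 2.69], [-2.92, 2.92]. Speed limits (rad/s): [1.89, 1.89, 2.39, 3.01, 3.01, 3.01].

### API

Orientations are given as a rotation vector (axis times angle).
In Python, from station import manip, optics gives the robot as it stands.
- The arm moves only by the tool step_arm, never from a script. Its argument "motion" is a list of rows, each a list of 7 numbers: the opening, from 0 (shut) to 1 (fully open), then the shift along the world's x, y, z in mm, then the turn, a rotation vector about the world's x, y, z in degrees. A call has 1 to 5 rows; each row is the pose to reach, as a shift and turn from the pose commanded when the call began; what a row does not reach only later rows make up. A row lasts 1/10 s, in which the tool goes at most 50 mm and 8.59 degrees, less where a joint would pass 70% of its speed; a pose out of reach is approached as far as the arm can. A call with a gripper value outside its range is refused whole. The fingers move at their own pace and stop on an object; "squeeze" is the grip in N (left out, the last holds). Time passes only in rows, so rows that repeat a pose let the fingers close. It gives the time, the measured TCP pose, the force and the opening at its end, in the units of the state.
- manip.read_state(): the state, without advancing time (a new reading comes with each control period).
- optics.snapshot(name): name is "side" or "top"; returns the picture (400x640x3 uint8, red, green, blue); there is no depth.
- optics.camera_info(name): a dict with "fx", "fy", "cx", "cy" (pixels), "cam_to_world" (4x4, takes a point from camera to world coordinates). Camera axes: x right, y up, looking along -z (the intrinsics and any distortion apply to the point x, -y, -z); pixel columns grow to the right and rows downward; lengths in mm; the calibration is good to about 2 mm. A picture is of the moment at which its call begins. camera_info takes no time and is no camera call.
- manip.close_job(): hands the job in, once; it reports no verdict.
The state is a dict: "time": time; "qpos": joint angles; "joint_vel": joint speeds; "effort": joint torques, N m; "eef_pos": TCP position; "orientation": TCP orientation; "force": force on the tool from outside, world axes, zero at the start; "ft_torque": the same for the moment, N m; "opening": finger opening in mm.
Only numpy, scipy, OpenCV 4.12 (cv2) and the standard library are available. Lean on these libraries where they do the work, as an engineer would, in place of code of your own. Each camera call takes 0.05 s, during which the arm holds its last target.

### The job

Set up the lock-spindle job: lay every brass spindle level in a pair of V-rests on the grey stand, centred between the end stops, then press the sprung hold-down bar down over them until it snaps and stays down. Hang every job tag from the rail, each on an S-hook of its own passed through the hole in the tag, and leave the other things on the bench where they are.

Things in the scene. Friction and masses are not known exactly. Their poses are not given: they have to be found in the camera images.
- stand: Grey base 190 x 270 x 10 mm (y = -112 to +158 mm), fixed; origin at the underside. It carries three pairs of steel V-rests, the pairs at x = -50, 0 and +50 mm, the two Vs of a pair at y = -55 and +55 mm. A spindle lies along y with its round ends in the Vs. Blue end stops at y = -104 and +104 mm, 8 mm thick, up to z = 47 mm. Hold-down bar hinged at the +y side.
- stand_seat (a point): Where the centre of a spindle seated in the middle pair lies (stand x = 0, y = 0, z = 38.5 mm; the others 50 mm to either side in x); axes as the stand's. Each V is 14 mm thick in y, a 90 degree V about 32 mm wide at its mouth; its faces meet at z = 30 mm, its top is at z = 48 mm.
- hold_bar (a joint): Sprung hold-down bar, 158 mm long along the stand's x, 12 mm thick, on 60 mm arms. 0 = raised (held so by its spring; bar at stand y = 110, z = 105 mm), 1.0 rad = right down over the spindles' ends (y = 82, z = 54.5 mm). The spring resists with up to about 10 N at the bar until 0.8 rad, then the bar goes over centre, snaps down and stays, barring the rests from above.
- bar_hinge (a point): Middle of the hold-down bar's hinge axis, which runs along the stand's x axis at stand y = 142 mm, z = 54.5 mm; axes as the stand's.
- press_point (a point): Centre of the red sleeve (16 mm thick, 50 mm long along x) in the middle of the hold-down bar, 60 mm from the hinge: press here from above; moves with the bar.
- rail: Tag rail, fixed: a steel bar 8 mm wide (x), 10 mm high and 236 mm long along y, top at z = 200 mm, on two posts (14 mm thick) at y = -110 and +110 mm with feet 70 x 36 x 12 mm. Origin on the worktop under the middle of the bar. A hook that hangs right has its origin at z = 192.5 mm.
- rack: Wooden tag rack, fixed, base 70 x 200 x 12 mm, origin at its underside centre. Two slots 7 mm wide (x), 32 mm deep, floor at z = 12 mm, at y = -50 and +50 mm, between cheeks 80 mm wide up to z = 44 mm. A tag stands in a slot with its faces to the rack's +x and -x, up to z = 107 mm, the hole at z = 76 to 98 mm. Draw tags straight up.
- spindle_1: Brass lock spindle, 180 mm long, 0.16 kg: square middle 18 x 18 mm and 60 mm long, and on either side a round end 12 mm thick and 60 mm long. Origin at its centre, y axis along its length. At first it lies on the worktop on a flat of its square. May be absent.
- spindle_2: Brass lock spindle, 180 mm long, 0.16 kg: square middle 18 x 18 mm and 60 mm long, and on either side a round end 12 mm thick and 60 mm long. Origin at its centre, y axis along its length. At first it lies on the worktop on a flat of its square. May be absent.
- spindle_3: Brass lock spindle, 180 mm long, 0.16 kg: square middle 18 x 18 mm and 60 mm long, and on either side a round end 12 mm thick and 60 mm long. Origin at its centre, y axis along its length. At first it lies on the worktop on a flat of its square. May be absent.
- hook_1: S-hook of 5 mm wire in its own xz plane, red grip block on top; 39 mm in x, from z = -67.5 to +36.5 mm, 0.05 kg. Wire centres (x, z) in mm: blunt upper end (-17, -2), top bend (-17, 3), (-9, 10), (9, 10), (17, 3), slanting shank to (-15, -58), lower bend (-11, -65), (8, -65), lower tip (15, -59). Hangs on the rail at first, its y axis along the rail, the lower tip (+x) towards the robot.
- hook_1_seat (a point): Middle of this hook's lower bend, on top of the wire, 62.5 mm below the hook's origin: the web of a tag that hangs on it rests here. The lower tip rises 6 mm above this floor (to z = -56.5 mm of the hook) and points to the hook's +x, so the hook goes through a hole moving to its own +x.
- hook_1_grip (a point): Centre of this hook's grip block (14 x 14 mm, 24 mm high), 24.5 mm above the hook's origin. To unhook from the rail, lift about 4 mm, then go up and to the hook's own +x along the slant of the shank (x 32 mm for z 61 mm) until the blunt upper end is above the rail; hang it by the same path backwards.
- hook_2: S-hook of 5 mm wire in its own xz plane, blue grip block on top; 39 mm in x, from z = -67.5 to +36.5 mm, 0.05 kg. Wire centres (x, z) in mm: blunt upper end (-17, -2), top bend (-17, 3), (-9, 10), (9, 10), (17, 3), slanting shank to (-15, -58), lower bend (-11, -65), (8, -65), lower tip (15, -59). Hangs on the rail at first, its y axis along the rail, the lower tip (+x) towards the robot.
- hook_2_seat (a point): Middle of this hook's lower bend, on top of the wire, 62.5 mm below the hook's origin: the web of a tag that hangs on it rests here. The lower tip rises 6 mm above this floor (to z = -56.5 mm of the hook) and points to the hook's +x, so the hook goes through a hole moving to its own +x.
- hook_2_grip (a point): Centre of this hook's grip block (14 x 14 mm, 24 mm high), 24.5 mm above the hook's origin. To unhook from the rail, lift about 4 mm, then go up and to the hook's own +x along the slant of the shank (x 32 mm for z 61 mm) until the blunt upper end is above the rail; hang it by the same path backwards.
- tag_1: Flat rigid job tag, yellow with a paper-white panel, 5 mm thick (x), 60 mm wide (y), 95 mm high (z), 0.08 kg. Origin in the middle of its bottom edge. Near the top is a rectangular hole 18 mm wide (y) and 22 mm high, from z = 64 to 86 mm, with a 9 mm web above it. At first it stands upright in a slot of the rack.
- tag_1_hole (a point): Centre of this tag's hole, 75 mm above its bottom edge; the axes are the tag's.
- tag_2: Flat rigid job tag, green with a paper-white panel, 5 mm thick (x), 60 mm wide (y), 95 mm high (z), 0.08 kg. Origin in the middle of its bottom edge. Near the top is a rectangular hole 18 mm wide (y) and 22 mm high, from z = 64 to 86 mm, with a 9 mm web above it. At first it stands upright in a slot of the rack.
- tag_2_hole (a point): Centre of this tag's hole, 75 mm above its bottom edge; the axes are the tag's.
- pin_tin: Round tin, teal lid, 70 x 70 x 24 mm, a bystander to be left alone; origin at its underside centre.
- padlock: Brass padlock, 18 x 45 x 70 mm, a bystander to be left alone; origin at its underside centre.
- cylinder_1: Brass lock cylinder, 17 x 64 x 37 mm, a bystander to be left alone; origin at its underside centre.
- screwdriver_red: Red screwdriver, 26 x 201 x 26 mm, a bystander to be left alone; origin at its underside centre.

How it is judged:
By the outcome, as a careful person would: the job done as asked, in the order asked, and still so for the second after the job is handed in, with the robot touching nothing.
Of spindle_1, spindle_2, spindle_3 only 2 to 3 are there at a start; the rules pass over those that are not, and their reading is None.
At some moment in a run one of spindle_1, spindle_2, spindle_3 may be knocked a few centimetres aside while the robot is not near it.
It also fails if it takes over 192 s, if anything falls off the work surface, if the arm or the gripper's body presses on something with over 40 N, if the wrist force passes 120 N, or if a joint passes its speed limit or range.

## Working session

There is one attempt and no reset: what is moved stays moved. The work goes in short steps, Python scripts to look and compute and a tool call to move; the robot and the scene stay as the last step left them, time stands still between calls to the robot, and variables do not carry over. Pictures are saved under pics/ and viewed, and the job is handed in when it is done.

Besides the shell and the picture viewer there is one more tool, called by a JSON object that holds its "op" and its "data". step_arm: Moves the arm, as the interface text tells. Its arguments: {"type":"object","properties":{"motion":{"type":"array"},"squeeze":{"type":"number"}},"required":["motion"]}

```bash
ls; mkdir -p pics
python3 - <<'E'
from station import manip, optics
import cv2, numpy as np
print(manip.read_state())
for n in ("side","top"):
    im=optics.snapshot(n); cv2.imwrite(f"pics/{n}0.png",im[:,:,::-1])
    c=optics.camera_info(n); print(n,{k:(np.round(v,4).tolist() if k=="cam_to_world" else v) for k,v in c.items()})
E
```

```text
pics
{'time': 0.0, 'qpos': array([ 1.05837240e+00,  4.80853778e-01,  1.59688139e+00,  8.98479366e-06,
        1.06510443e+00, -4.66331804e-02]), 'joint_vel': array([ 3.12750395e-04, -2.15041573e-04, -5.32984021e-04,  7.46277118e-04,
        4.31162919e-05, -2.86441539e-04]), 'effort': array([-6.23319793e-04, -9.50638247e+01, -4.30187631e+01,  3.08622875e-04,
        1.23455105e-02, -4.14994213e-05]), 'eef_pos': array([291.73175824, 580.39818435, 241.6553467 ]), 'orientation': array([ 2.67366135e+00,  1.64844882e+00, -1.71903036e-03]), 'force': array([-0.14498857, -0.03810623,  0.2525473 ]), 'ft_torque': array([-0.03166721, -0.01841765, -0.02116817]), 'opening': 85.35400670673471}
side {'fx': 377.1476987793797, 'fy': 377.1476987793797, 'cx': 314.2090598964382, 'cy': 203.1886335899609, 'cam_to_world': [[0.9963, -0.0484, 0.0714, 598.6338], [0.0851, 0.4161, -0.9053, -941.4773], [0.0141, 0.908, 0.4187, 566.3302], [0.0, 0.0, 0.0, 1.0]]}
top {'fx': 422.25461112818226, 'fy': 422.25461112818226, 'cx': 319.89731877133687, 'cy': 200.78160548557906, 'cam_to_world': [[-0.0043, 0.9902, -0.1393, 387.1], [-0.9999, -0.0061, -0.0121, -11.1408], [-0.0129, 0.1392, 0.9902, 1306.6898], [0.0, 0.0, 0.0, 1.0]]}
```

View pics/top0.png

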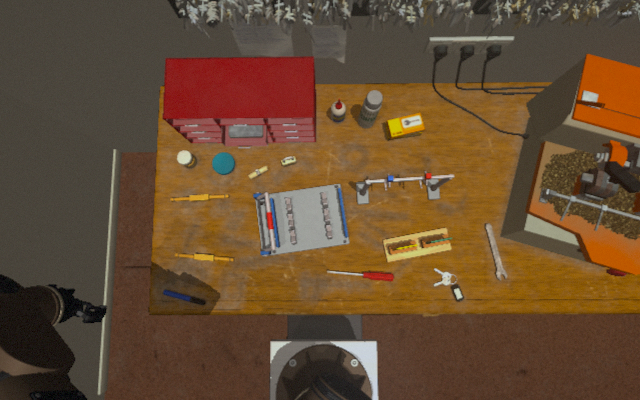

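View pics/side0.png

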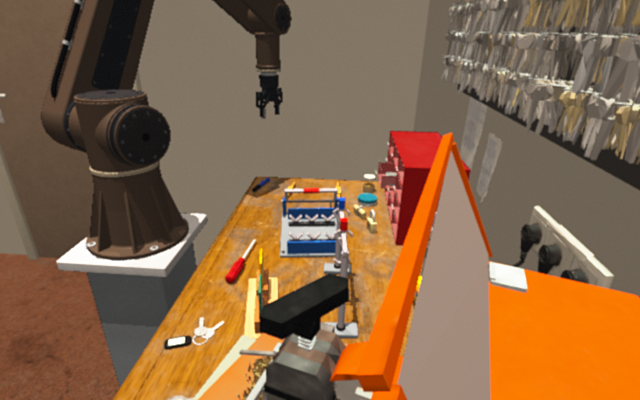

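The top view shows the stand near (300,218), two spindles at (200,197) and (205,257), the rail near (405,180) with red and blue hooks, and the rack at (418,245). I'll zoom in.

```bash
cat > h.py <<'E'
from station import manip, optics
import cv2, numpy as np
def snap(n,f=None,box=None,s=1):
    im=optics.snapshot(n)[:,:,::-1].copy()
    if f:
        o=im
        if box: o=im[box[1]:box[3],box[0]:box[2]]
        cv2.imwrite("pics/"+f,cv2.resize(o,None,fx=s,fy=s,interpolation=cv2.INTER_CUBIC))
    return im
def ray(n,u,v):
    c=optics.camera_info(n);T=np.array(c["cam_to_world"])
    d=np.array([(u-c["cx"])/c["fx"],-(v-c["cy"])/c["fy"],-1.0])
    return T[:3,3],T[:3,:3]@d
def plane(n,u,v,z):
    o,d=ray(n,u,v); return o+d*(z-o[2])/d[2]
def proj(n,p):
    c=optics.camera_info(n);T=np.array(c["cam_to_world"])
    q=T[:3,:3].T@(np.array(p,float)-T[:3,3])
    return c["cx"]+c["fx"]*q[0]/-q[2], c["cy"]+c["fy"]*q[1]/q[2]
def tri(u1,v1,u2,v2): # top, side
    o1,d1=ray("top",u1,v1);o2,d2=ray("side",u2,v2)
    s=np.linalg.lstsq(np.c_[d1,-d2],o2-o1,rcond=None)[0]
    a=o1+d1*s[0];b=o2+d2*s[1]; return (a+b)/2,np.linalg.norm(a-b)
E
python3 - <<'E'
from h import *
t=cv2.imread("pics/top0.png");s=cv2.imread("pics/side0.png")
def crop(im,b,k,f): cv2.imwrite("pics/"+f,cv2.resize(im[b[1]:b[3],b[0]:b[2]],None,fx=k,fy=k,interpolation=cv2.INTER_CUBIC))
crop(t,(240,170,370,265),6,"t_stand.png")
crop(t,(340,160,470,275),5,"t_rail.png")
crop(t,(150,140,300,310),3.5,"t_left.png")
crop(s,(220,170,420,350),3.3,"s_all.png")
print(proj("top",[0,0,0]))
E
```

```text
(np.float64(322.40073654018556), np.float64(393.27210529780814))
```

View pics/t_stand.png

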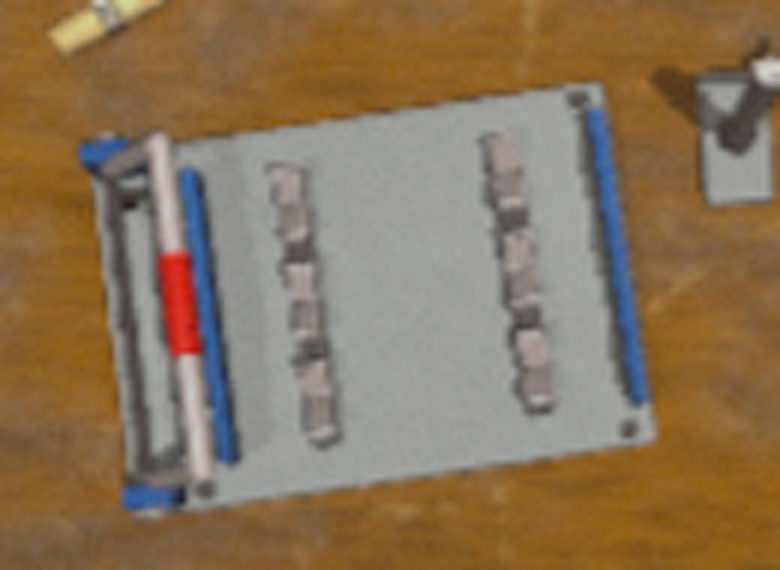

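View pics/t_rail.png

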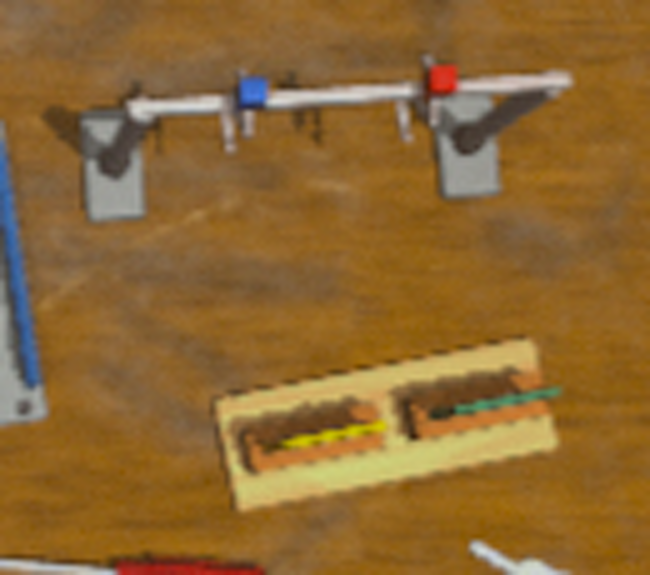

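View pics/t_left.png

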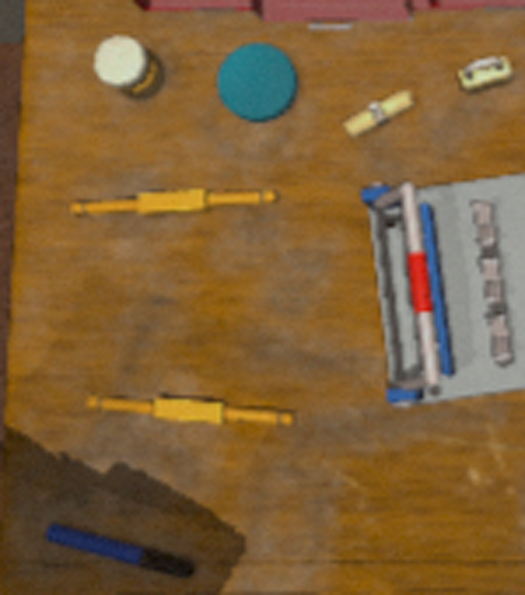

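View pics/s_all.png

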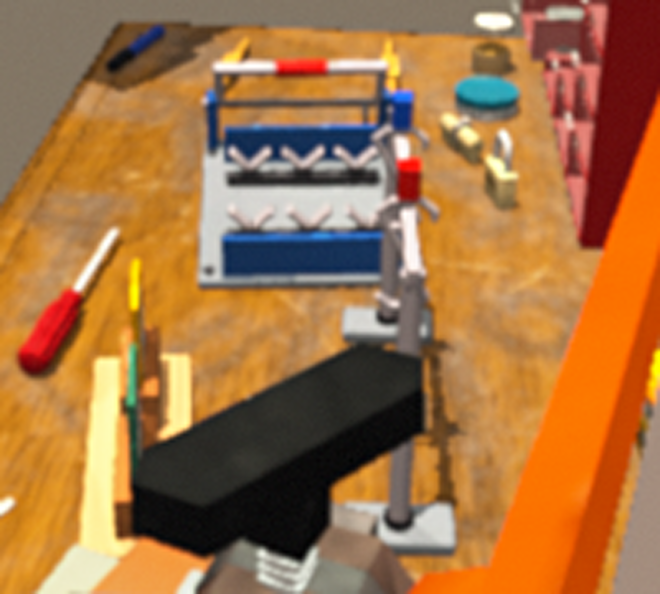

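```bash
cat >> h.py <<'E'
def fit2(model,world):
    m=np.array(model,float);w=np.array(world,float)[:,:2]
    mc,wc=m.mean(0),w.mean(0)
    a=m-mc;b=w-wc
    th=np.arctan2((a[:,0]*b[:,1]-a[:,1]*b[:,0]).sum(),(a*b).sum())
    R=np.array([[np.cos(th),-np.sin(th)],[np.sin(th),np.cos(th)]])
    t=wc-R@mc; res=w-(m@R.T+t)
    return t,th,res
E
python3 - <<'E'
from h import *
np.set_printoptions(precision=1,suppress=True)
def P(x,y,k,ox,oy,z): return plane("top",ox+(x+.5)/k-.5,oy+(y+.5)/k-.5,z)
# stand base corners
w=[P(603,86,6,240,170,10),P(655,438,6,240,170,10)]
w2=[P(587,108,6,240,170,47),P(606,106,6,240,170,47),P(633,405,6,240,170,47),P(648,403,6,240,170,47)]
w3=[P(181,172,6,240,170,47),P(200,168,6,240,170,47),P(219,464,6,240,170,47),P(236,462,6,240,170,47)]
print(np.array(w),np.array(w2),np.array(w3))
red=P(181,303,6,240,170,105+8);print("sleeve",red)
for a in ([P(130,107,5,340,160,200),P(570,80,5,340,160,200)],[P(x,y,5,340,160,12) for x,y in((213,400),(533,338),(558,445),(238,510))]): print(np.array(a))
t=fit2([(35,100),(35,-100),(-35,-100),(-35,100)],a);print(t)
c=[np.mean(w2[:2],0),np.mean(w2[2:],0),np.mean(w3[:2],0),np.mean(w3[2:],0)]
L=np.linalg.norm(c[0]-c[1]);print(L,np.linalg.norm(c[0]-c[2]))
h=L/2
print(fit2([(h,-104),(-h,-104),(h,104),(-h,104),(95,-112),(-95,-112)],c+w))
E
```

```text
[[622.2 -58.4  10. ]
 [440.  -82.9  10. ]] [[604.3 -48.9  47. ]
 [605.2 -58.4  47. ]
 [454.8 -70.1  47. ]
 [455.7 -77.6  47. ]] [[572.9 155.7  47. ]
 [574.9 146.2  47. ]
 [426.7 135.1  47. ]
 [427.6 126.7  47. ]]
sleeve [500.5 146.2 113. ]
[[ 595.2 -119.4  200. ]
 [ 608.2 -353.3  200. ]]
[[ 448.4 -184.9   12. ]
 [ 485.3 -381.1   12. ]
 [ 420.2 -393.3   12. ]
 [ 381.9 -198.3   12. ]]
(array([ 434. , -289.4]), np.float64(0.1898188924374548), array([[-1. , -0.3],
       [-1.9, -0.1],
       [ 1.7,  0.9],
       [ 1.2, -0.5]]))
150.85300522636263 206.91228195821498
(array([515.3,  39.1]), np.float64(0.1396608581047875), array([[ 0.2, -0.3],
       [ 0.1,  0.5],
       [-1.6, -1.7],
       [ 1. , -0.7],
       [-2.8,  0.1],
       [ 3.1,  2.1]]))
```

```bash
cat >> h.py <<'E'
def spindles(im):
    """brass blobs on the bench, elongated: list of (centre px, direction, len)"""
    hsv=cv2.cvtColor(im,cv2.COLOR_BGR2HSV)
    m=cv2.inRange(hsv,(17,150,140),(30,255,255)); m[:,:160]=0; 
    m=cv2.morphologyEx(m,cv2.MORPH_CLOSE,np.ones((3,3)))
    n,lab,st,ce=cv2.connectedComponentsWithStats(m)
    out=[]
    for i in range(1,n):
        if st[i,4]<60: continue
        pts=np.argwhere(lab==i)[:,::-1].astype(np.float32)
        r=cv2.minAreaRect(pts); 
        out.append((r,st[i].tolist(),ce[i]))
    return out,m
def blob(im,lo,hi,box=None):
    hsv=cv2.cvtColor(im,cv2.COLOR_BGR2HSV); m=cv2.inRange(hsv,lo,hi)
    if box:
        k=np.zeros_like(m);k[box[1]:box[3],box[0]:box[2]]=1;m*=k
    n,lab,st,ce=cv2.connectedComponentsWithStats(m)
    i=1+np.argmax(st[1:,4]); return ce[i],st[i].tolist()
E
python3 - <<'E'
from h import *
np.set_printoptions(precision=1,suppress=True)
t=cv2.imread("pics/top0.png");s=cv2.imread("pics/side0.png")
o,m=spindles(t)
for r,st,ce in o: print(r,st,ce)
print("blue hook",blob(t,(105,150,100),(125,255,255),(380,165,400,190)))
print("red hook",blob(t,(0,180,120),(8,255,255),(415,165,435,190)))
print("sleeve",blob(t,(0,180,120),(8,255,255),(255,200,285,240)))
print("yellow tag",blob(t,(24,150,120),(34,255,255),(390,235,425,260)))
print("green tag",blob(t,(60,80,50),(95,255,255),(425,230,460,250)))
print("side red hook",blob(s,(0,180,120),(8,255,255),(335,210,355,240)), "side sleeve",blob(s,(0,180,120),(8,255,255),(295,180,330,200)))
E
```

```text
((340.61029052734375, 95.99713134765625), (26.336158752441406, 49.35353469848633), 74.47589111328125) [318, 85, 47, 30, 445] [342.2  96.8]
((162.3457489013672, 113.88796997070312), (51.589202880859375, 19.186389923095703), 70.49755096435547) [160, 87, 21, 51, 258] [164.8 121.3]
((460.3376159667969, 198.7884979248047), (224.0182342529297, 356.510986328125), 89.69196319580078) [282, 87, 358, 225, 25845] [447.6 219.4]
((448.0, 90.99999237060547), (22.20348358154297, 8.675533294677734), 17.10272979736328) [437, 88, 23, 11, 95] [448.8  91.7]
((500.00006103515625, 113.00000762939453), (28.134132385253906, 52.872764587402344), 75.96376037597656) [472, 96, 55, 31, 625] [500.4 112. ]
((233.5, 191.5), (147.0, 107.0), 0.0) [160, 138, 148, 108, 4540] [211.4 187.5]
((353.0, 155.5), (9.0, 14.0), 90.0) [346, 151, 15, 10, 93] [354.2 156. ]
((407.4931945800781, 247.81507873535156), (7.490633487701416, 19.779953002929688), 69.44395446777344) [397, 241, 21, 12, 103] [407.8 247.6]
((203.23287963867188, 257.71234130859375), (57.350162506103516, 22.47190284729004), 20.556047439575195) [174, 247, 60, 28, 476] [209.1 258.4]
((279.5, 274.0), (21.0, 8.0), -0.0) [269, 270, 22, 9, 67] [282.1 273.1]
((349.90789794921875, 277.4674377441406), (34.320892333984375, 4.835263729095459), 5.440331935882568) [333, 274, 35, 7, 93] [350.2 277. ]
((253.5, 308.0), (6.0, 15.0), 90.0) [246, 305, 16, 7, 62] [254.8 308. ]
blue hook (array([390. , 177.9]), [388, 176, 5, 5, 22])
red hook (array([428.2, 175.4]), [426, 173, 6, 6, 28])
sleeve (array([269.5, 220.4]), [267, 213, 6, 16, 78])
yellow tag (array([406.3, 246.5]), [396, 244, 22, 6, 41])
green tag (array([438.7, 240.1]), [432, 239, 15, 3, 17])
side red hook (array([343.8, 223.8]), [341, 217, 7, 14, 78]) side sleeve (array([310.9, 190. ]), [304, 188, 15, 5, 74])
```

Run:
```python
from h import *
t=cv2.imread("pics/top0.png");h=cv2.cvtColor(t,cv2.COLOR_BGR2HSV)
for p in [(200,197),(180,199),(220,196),(203,257),(185,255),(225,259),(200,205),(203,240),(220,230)]: print(p,h[p[1],p[0]].tolist())
for lo in [(17,180,185),(17,190,200)]:
    m=cv2.inRange(h,lo,(32,255,255));m[:,:155]=0;m[:,245:]=0;m[:180]=0;m[285:]=0
    n,lab,st,ce=cv2.connectedComponentsWithStats(m)
    print([ (st[i].tolist(),ce[i].round(1)) for i in range(1,n) if st[i,4]>20])
```

```text
(200, 197) [21, 212, 214]
(180, 199) [19, 219, 204]
(220, 196) [20, 204, 208]
(203, 257) [21, 195, 215]
(185, 255) [19, 226, 185]
(225, 259) [20, 204, 211]
(200, 205) [16, 138, 140]
(203, 240) [18, 208, 130]
(220, 230) [17, 178, 135]
[([174, 194, 34, 7, 124], array([194.5, 197.3])), ([210, 195, 14, 3, 32], array([217.1, 196.3])), ([194, 254, 19, 7, 97], array([203.1, 256.9])), ([215, 257, 14, 3, 27], array([221.1, 258.3]))]
[([189, 195, 19, 5, 75], array([198.6, 197.2])), ([195, 255, 18, 5, 76], array([203.5, 257. ]))]
```

```bash
cat >> h.py <<'E'
def spind(im,x0=155,x1=245,y0=182,y1=285,z=12):
    h=cv2.cvtColor(im,cv2.COLOR_BGR2HSV)
    m=cv2.inRange(h,(17,165,165),(32,255,255)); k=np.zeros_like(m);k[y0:y1,x0:x1]=1;m*=k
    m=cv2.morphologyEx(m,cv2.MORPH_CLOSE,np.ones((3,7)))
    n,lab,st,ce=cv2.connectedComponentsWithStats(m);r=[]
    for i in range(1,n):
        if st[i,4]<80: continue
        pts=np.argwhere(lab==i)[:,::-1].astype(np.float32)
        vx,vy,cx,cy=cv2.fitLine(pts,cv2.DIST_HUBER,0,.01,.01).ravel()
        s=(pts-[cx,cy])@[vx,vy]; a,b=s.min()-.5,s.max()+.5
        A=plane("top",cx+vx*a,cy+vy*a,z);B=plane("top",cx+vx*b,cy+vy*b,z)
        d=A-B
        if d[1]<0:d=-d
        yaw=np.arctan2(-d[0],d[1])
        r.append((np.round((A+B)/2,1),round(float(np.linalg.norm(d)),1),round(float(np.degrees(yaw)),2)))
    return r
E
python3 - <<'E'
from h import *
np.set_printoptions(precision=1,suppress=True)
t=cv2.imread("pics/top0.png")
for r in spind(t): print(r)
print("blue",plane("top",390,177.9,229),"red",plane("top",428.2,175.4,229))
print("red tri",tri(428.2,175.4,343.8,223.8),"sleeve",tri(269.5,220.4,310.9,190))
print("sleeve113",plane("top",269.5,220.4,113))
# tag tops
for e in ((396.5,249.5),(416.8,245.6),(430,242.4),(452,238.5)): print(plane("top",*e,107))
E
```

```text
(array([582.9, 382.5,  12. ]), 181.1, 3.5)
(array([398.4, 360.7,  12. ]), 179.1, -5.15)
blue [ 597.5 -179.9  229. ] red [ 603.4 -278.8  229. ]
red tri (array([ 605.5, -281.2,  219.4]), np.float64(0.3224399796102913)) sleeve (array([500.9, 147.8, 107.5]), np.float64(1.5328906046857875))
sleeve113 [499.6 146.9 113. ]
[ 415.9 -211.6  107. ]
[ 426.6 -269.1  107. ]
[ 435.4 -306.5  107. ]
[ 446.1 -368.8  107. ]
```

{"op": "step_arm", "data": {"motion": [[0.6,21,-44,0,0,0,-8.5],[0.6,43,-88,-20,0,0,-17],[0.6,64,-132,-50,0,0,-25.5],[0.6,85,-176,-80,0,0,-34],[0.6,106.5,-220,-110,0,0,-42.5]], "squeeze": 60}}

```text
time: 0.6
eef_pos: [389.4, 378.3, 144.5]
orientation: [-3.091, -0.558, -0.0]
force: [0.1, -0.0, -0.2]
opening: 51.6
```

{"op": "step_arm", "data": {"motion": [[0.6,0,0,-10,0,0,-8.5],[0.6,0,0,-20,0,0,-17],[0.6,0,0,-30,0,0,-26],[0.6,0,0,-30,0,0,-26],[0.6,0,0,-30,0,0,-26]]}}

```text
time: 1.1
eef_pos: [389.0, 379.8, 115.3]
orientation: [3.138, -0.135, -0.001]
force: [0.1, 0.2, 0.8]
opening: 51.7
```

Run:
```python
from h import *
from scipy.spatial.transform import Rotation as R
t=snap("top","t1.png",(150,170,330,310),4); s=snap("side","s1.png",(220,100,420,300),4)
st=manip.read_state();print(st["time"],st["eef_pos"].round(1),R.from_rotvec(st["orientation"]).as_matrix().round(3).tolist(),st["opening"],st["force"].round(2))
print(spind(t)); p=st["eef_pos"];print(proj("top",p),proj("side",p))
```

```text
1.2 [389.3 380.2 115.8] [[0.996, -0.086, 0.0], [-0.086, -0.996, 0.0], [0.0, -0.0, -1.0]] 51.19121262206093 [ 0.49 -0.23 -0.52]
[(array([582.8, 382.5,  12. ]), 181.5, 3.43)]
(np.float64(185.833405080275), np.float64(259.98207890977056)) (np.float64(286.605476044012), np.float64(162.50500662846628))
```

View pics/t1.png

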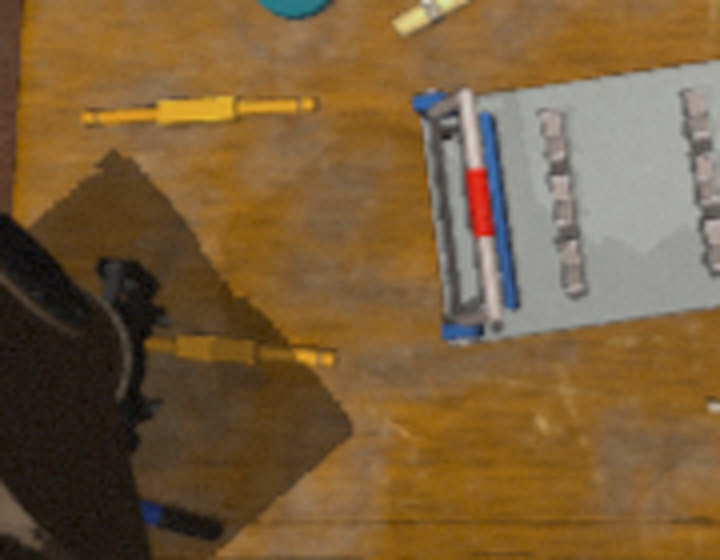

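View pics/s1.png

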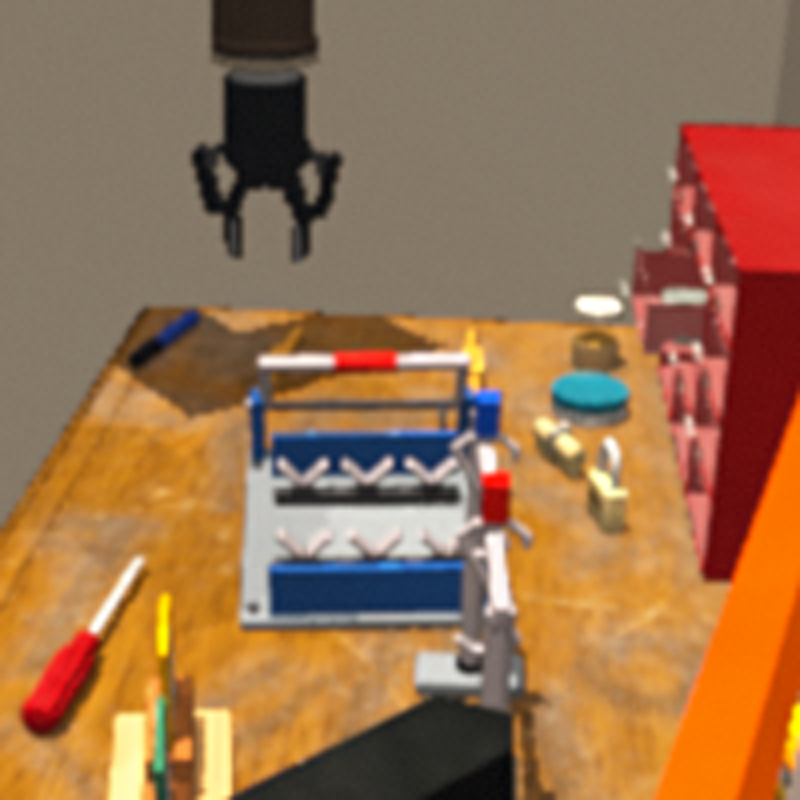

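{"op": "step_arm", "data": {"motion": [[0.6,5,-10,-30,0,0,0],[0.6,9.2,-19.3,-55,0,0,0],[0.6,9.2,-19.3,-80,0,0,0],[0.6,9.2,-19.3,-95,0,0,0],[0.6,9.2,-19.3,-101.5,0,0,0]]}}

```text
time: 1.7
eef_pos: [398.0, 360.4, 13.0]
orientation: [3.138, -0.138, -0.001]
force: [0.5, 0.8, 0.6]
opening: 51.3
```

{"op": "step_arm", "data": {"motion": [[0.6,0,0,0,0,0,0],[0.1,0,0,0,0,0,0],[0.1,0,0,0,0,0,0],[0.1,0,0,0,0,0,0],[0.1,0,0,0,0,0,0]]}}

```text
time: 2.2
eef_pos: [398.8, 361.1, 15.0]
orientation: [-3.137, 0.141, -0.002]
force: [-0.3, -0.4, 9.6]
opening: 16.3
```

{"op": "step_arm", "data": {"motion": [[0.1,0,0,5,0,0,0],[0.1,0,0,20,0,0,0],[0.1,0,0,60,0,0,0],[0.1,0,0,105,0,0,0],[0.1,0,0,150,0,0,0]]}}

```text
time: 2.7
eef_pos: [397.9, 360.3, 165.9]
orientation: [3.138, -0.142, -0.0]
force: [0.3, 1.0, -2.3]
opening: 16.4
```

Run:
```python
from h import *
s=snap("side","s2.png",(220,60,420,260),4)
st=manip.read_state();print(st["time"],st["eef_pos"].round(1),st["orientation"],st["opening"],st["force"].round(2))
```

```text
2.75 [400.4 362.4 172.6] [-3.13302904  0.14141039 -0.0095543 ] 16.230374380624294 [4.43 3.46 7.44]
```

View pics/s2.png

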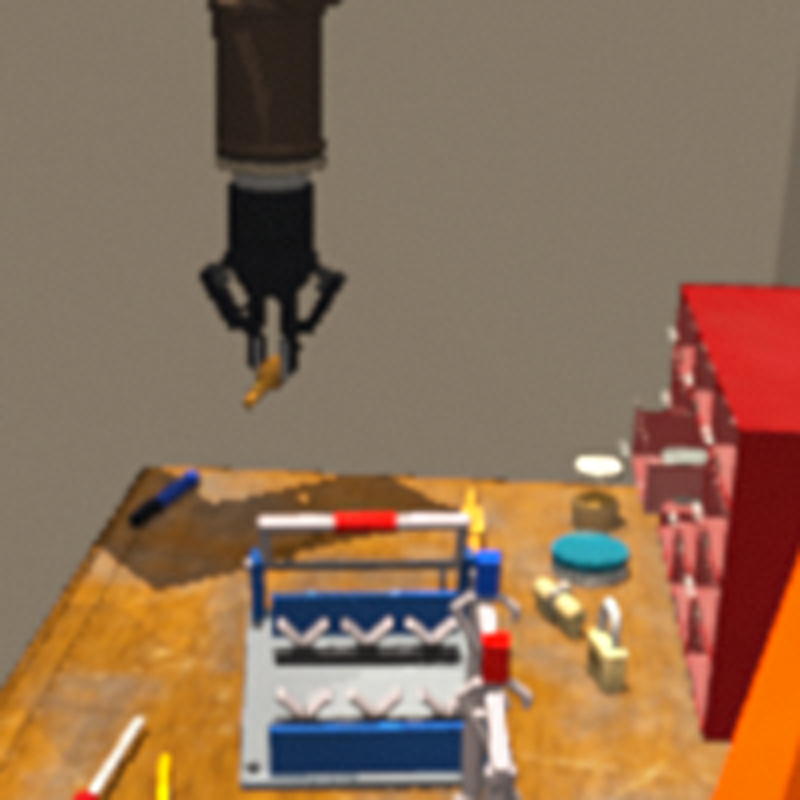

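{"op": "step_arm", "data": {"motion": [[0.1,8,-35,0,0,0,3],[0.1,16,-75,0,0,0,6],[0.1,24,-115,0,0,0,9],[0.1,32,-155,0,0,0,11],[0.1,40,-195,0,0,0,13.2]]}}

```text
time: 3.25
eef_pos: [438.3, 164.1, 164.5]
orientation: [-3.134, -0.223, -0.001]
force: [1.3, 0.1, -2.2]
opening: 16.6
```

{"op": "step_arm", "data": {"motion": [[0.1,8,-40,0,0,0,0],[0.1,16,-80,0,0,0,0],[0.1,24,-115,0,0,0,0],[0.1,27,-130,0,0,0,0],[0.1,27,-130,0,0,0,0]]}}

```text
time: 3.75
eef_pos: [465.7, 33.8, 164.3]
orientation: [3.134, 0.215, 0.001]
force: [-0.4, 1.1, -1.1]
opening: 16.5
```

Run:
```python
from h import *
t=snap("top","t3.png",(150,150,370,310),3.6);s=snap("side","s3.png",(220,60,420,260),4)
st=manip.read_state();print(st["time"],st["eef_pos"].round(1),st["orientation"],st["opening"],st["force"].round(2))
```

```text
3.85 [465.2  35.7 164.2] [-3.13389930e+00 -2.17917744e-01 -4.58707864e-04] 16.349441988643008 [ 0.44 -0.05 -1.19]
```

View pics/t3.png

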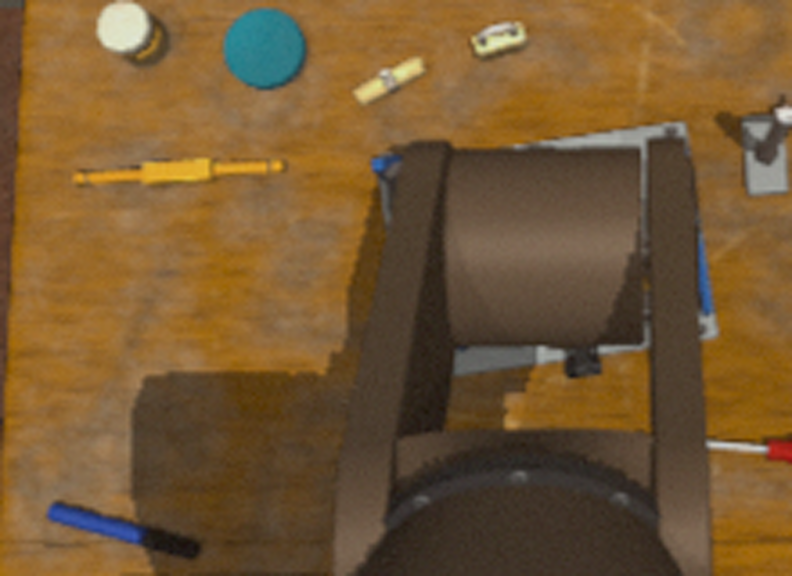

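View pics/s3.png

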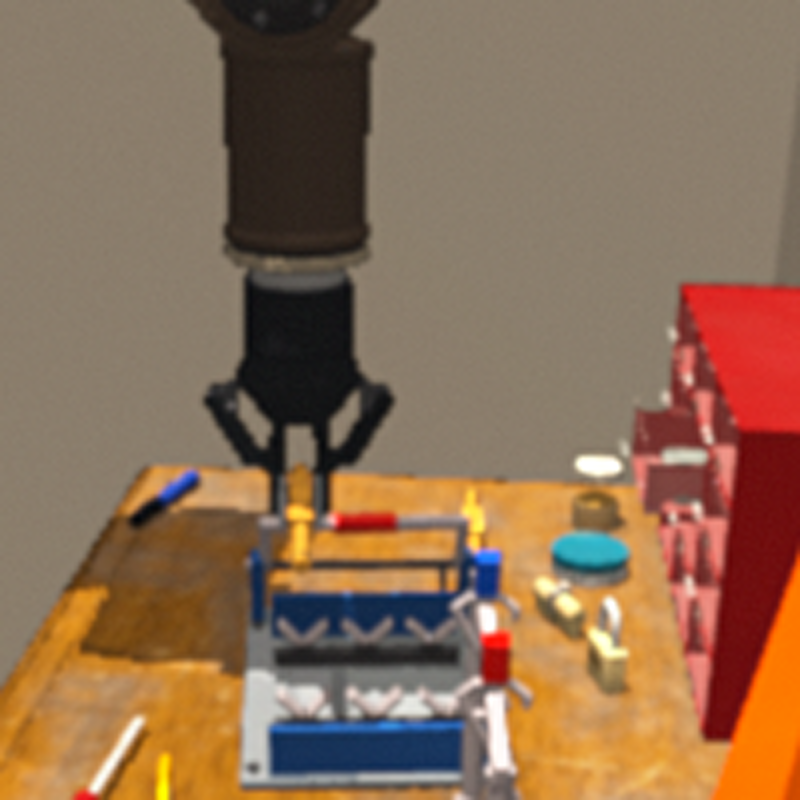

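Run:
```python
from h import *
for tilt in (-8,0,8):
  for sg in (-1,1):
    p=[465.4-sg*90*np.sin(.14),34.5+sg*90*np.cos(.14),158+sg*tilt]
    u,v=proj("side",p);print(tilt,sg,(u-220)*4,(v-60)*4)
# V tops near / far, stand -50
for y in(-55,55):
  for x in (-50,0,50):
    c,s=np.cos(.1397),np.sin(.1397)
    u,v=proj("side",[515.3+c*x-s*y,39.1+s*x+c*y,30]);print(x,y,(u-220)*4,(v-60)*4)
```

```text
-8 -1 299.17787247425167 555.2373133162583
-8 1 297.42000991931536 477.9241286714217
0 -1 299.2694368603122 566.4512518199922
0 1 297.33634637680507 468.08120531150826
8 -1 299.3603790350269 577.5889877730187
8 1 297.25219218249686 458.1805573095953
-50 -55 300.29177831147445 712.1519876761776
0 -55 370.979683370231 711.0832634239149
50 -55 441.30227574467335 710.0200623021659
-50 55 299.0857174121709 640.586295976098
0 55 363.74255243916923 639.7783756849403
50 55 428.09369831886534 638.9742751363478
```

{"op": "step_arm", "data": {"motion": [[0.1,0.8,-3,-30,0,0,0],[0.1,0.8,-3,-70,0,0,0],[0.1,0.8,-3,-100,0,0,0],[0.1,0.8,-3,-112,0,0,0],[0.1,0.8,-3,-117,0,0,0]]}}

```text
time: 4.35
eef_pos: [465.5, 33.4, 46.1]
orientation: [-3.134, -0.221, 0.003]
force: [0.1, 0.5, 0.0]
opening: 16.3
```

{"op": "step_arm", "data": {"motion": [[0.1,0,0,0,0,0,0],[0.1,0,0,-2,0,0,0],[0.1,0,0,-2,0,0,0]]}}

```text
time: 4.65
eef_pos: [466.8, 32.7, 45.7]
orientation: [3.134, 0.22, 0.003]
force: [0.4, -0.3, -2.3]
opening: 16.2
```

Run:
```python
from h import *
s=snap("side","s4.png",(260,160,360,260),7)
st=manip.read_state();print(st["time"],st["eef_pos"].round(1),st["orientation"],st["opening"],st["force"].round(2))
```

```text
4.7 [466.7  32.6  45.7] [3.13380835e+00 2.19469252e-01 2.30279370e-03] 16.69837376894334 [-0.45  0.19 -0.68]
```

View pics/s4.png

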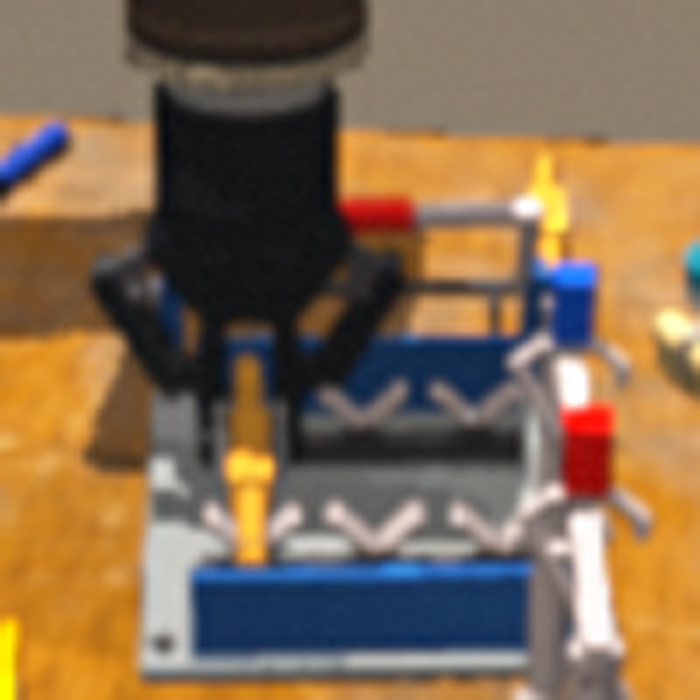

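{"op": "step_arm", "data": {"motion": [[0.1,0,0,-1,0,0,0],[0.1,0,0,-1.5,0,0,0],[0.2,0,0,-1.5,0,0,0],[0.42,0,0,-1.5,0,0,0],[0.42,0,0,-1.5,0,0,0]]}}

```text
time: 5.2
eef_pos: [466.2, 32.6, 43.6]
orientation: [3.134, 0.219, 0.001]
force: [-0.4, -0.4, 0.0]
opening: 35.8
```

{"op": "step_arm", "data": {"motion": [[0.42,0,0,10,0,0,0],[0.42,0,0,40,0,0,0],[0.42,0,0,80,0,0,0],[0.42,0,0,120,0,0,0],[0.6,0,0,130,0,0,0]]}}

```text
time: 5.7
eef_pos: [467.7, 32.6, 177.6]
orientation: [3.134, 0.22, 0.008]
force: [0.1, 0.4, -0.9]
opening: 49.0
```

Run:
```python
from h import *
s=snap("side","s5.png",(260,160,360,260),7); t=snap("top")
print(spind(t))
st=manip.read_state();print(st["time"],st["eef_pos"].round(1),st["orientation"],st["opening"],st["force"].round(2))
```

```text
[(array([584.9, 356.2,  12. ]), 234.3, 3.75)]
5.8 [467.1  32.6 175.4] [3.13363863 0.21946767 0.00591046] 51.470384603971915 [ 0.76 -0.24  0.37]
```

View pics/s5.png

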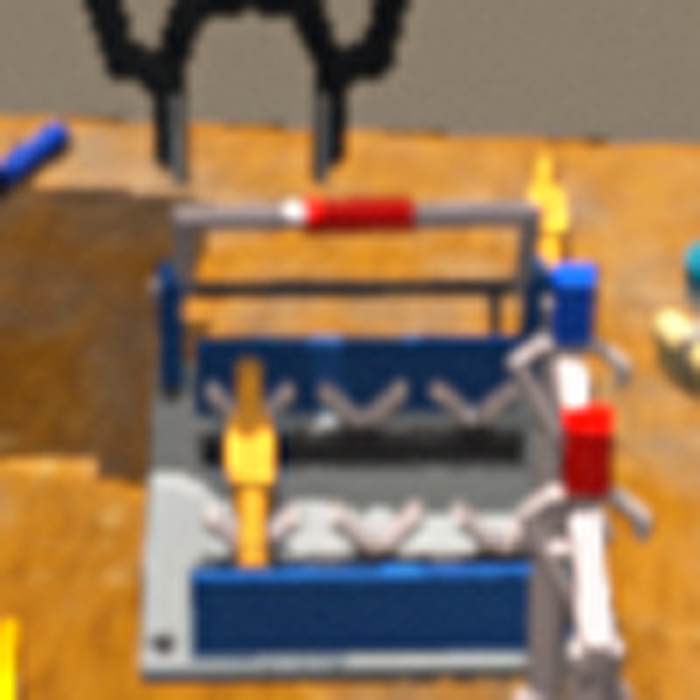

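{"op": "step_arm", "data": {"motion": [[0.6,13,40,0,0,0,0],[0.6,27,80,0,0,0,0],[0.6,40,120,0,0,0,-1],[0.6,53,160,0,0,0,-2],[0.6,66,200,0,0,0,-4.5]]}}

```text
time: 6.3
eef_pos: [531.5, 234.0, 171.6]
orientation: [3.139, 0.095, -0.004]
force: [0.7, -0.8, -0.4]
opening: 51.3
```

{"op": "step_arm", "data": {"motion": [[0.6,13,40,0,0,0,0],[0.6,27,80,-10,0,0,0],[0.6,40,115,-20,0,0,0],[0.6,49,145,-40,0,0,0],[0.6,49,145,-60,0,0,0]]}}

```text
time: 6.8
eef_pos: [581.3, 381.0, 110.6]
orientation: [-3.14, -0.1, 0.0]
force: [0.3, -0.5, 0.2]
opening: 51.4
```

Run:
```python
from h import *
t=snap("top","t6.png",(150,150,370,310),3.6)
for r in spind(t):print(r)
st=manip.read_state();print(st["time"],st["eef_pos"].round(1),st["orientation"],st["opening"],st["force"].round(2))
```

```text
6.85 [578.9 378.1 106.9] [ 3.13722568  0.09899044 -0.00834495] 51.3733346129933 [-2.45 -2.64 -4.2 ]
```

View pics/t6.png

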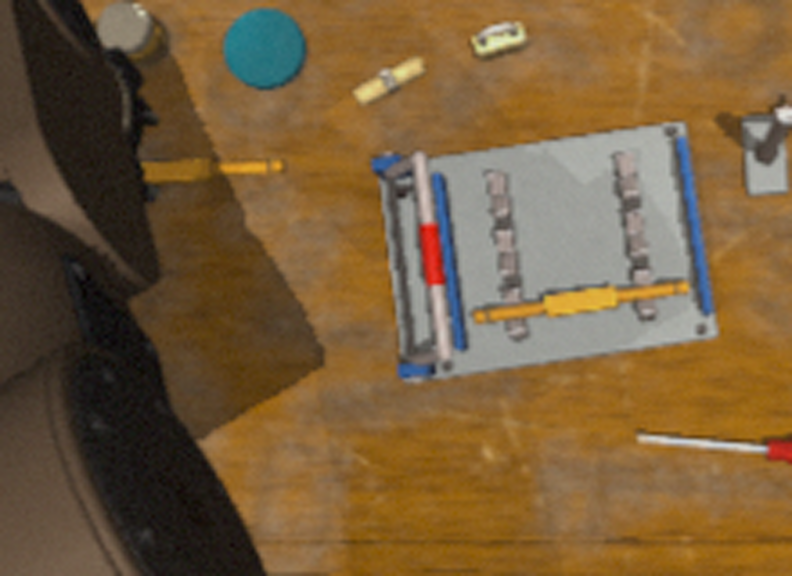

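{"op": "step_arm", "data": {"motion": [[0.6,0,0,-20,0,0,0],[0.6,0,0,-40,0,0,0],[0.6,0,0,-40,0,0,0],[0.6,0,0,-40,0,0,0]]}}

```text
time: 7.25
eef_pos: [580.5, 376.9, 72.8]
orientation: [3.139, 0.096, -0.003]
force: [0.2, 0.6, 1.2]
opening: 51.1
```

Run:
```python
from h import *
np.set_printoptions(precision=1,suppress=True)
st=manip.read_state();print(st["time"],st["eef_pos"].round(1),st["orientation"],st["opening"],st["force"].round(2))
t=cv2.imread("pics/t6.png")
f=lambda x,y,z:plane("top",150+(x+.5)/3.6-.5,150+(y+.5)/3.6-.5,z)
a,b=f(472,318,40),f(690,286,40);m=(a+b)/2;print(a,b,m,np.linalg.norm(a-b))
c,s=np.cos(.1397),np.sin(.1397);d=m[:2]-[515.3,39.1];print("stand coords",c*d[0]+s*d[1],-s*d[0]+c*d[1])
```

```text
7.25 [580.5 376.9  72.8] [ 3.1  0.1 -0. ] 51.08530373525443 [0.2 0.6 1.2]
[453.5 122.2  40. ] [479.2 -59.5  40. ] [466.3  31.4  40. ] 183.43467818104972
stand coords -49.58061938607688 -0.8478048913402381
```

{"op": "step_arm", "data": {"motion": [[0.6,2.4,5.6,-20,0,0,0],[0.6,2.4,5.6,-45,0,0,0],[0.6,2.4,5.6,-57.5,0,0,0],[0.6,2.4,5.6,-57.5,0,0,0]]}}

```text
time: 7.65
eef_pos: [582.7, 382.5, 14.9]
orientation: [3.139, 0.096, -0.003]
force: [-0.6, 0.0, 1.0]
opening: 50.9
```

{"op": "step_arm", "data": {"motion": [[0.1,0,0,0,0,0,0],[0.1,0,0,0,0,0,0],[0.1,0,0,0,0,0,0],[0.1,0,0,0,0,0,0]]}}

```text
time: 8.05
eef_pos: [584.3, 383.6, 17.5]
orientation: [-3.139, -0.096, -0.003]
force: [0.4, -1.2, 6.7]
opening: 16.2
```

{"op": "step_arm", "data": {"motion": [[0.1,0,0,5,0,0,0],[0.1,0,0,25,0,0,0],[0.1,0,0,65,0,0,0],[0.1,-1,-15,110,0,0,1],[0.1,-2,-40,150,0,0,4.5]]}}

```text
time: 8.55
eef_pos: [581.5, 344.0, 168.5]
orientation: [-3.133, -0.223, -0.002]
force: [1.1, 0.2, -0.7]
opening: 16.4
```

{"op": "step_arm", "data": {"motion": [[0.1,-2,-40,0,0,0,0],[0.1,-4,-85,0,0,0,0],[0.1,-6,-130,0,0,0,0],[0.1,-8,-175,0,0,0,0],[0.1,-10,-220,0,0,0,0]]}}

```text
time: 9.05
eef_pos: [571.3, 121.6, 166.8]
orientation: [-3.134, -0.22, -0.002]
force: [1.1, -0.1, -1.7]
opening: 16.3
```

{"op": "step_arm", "data": {"motion": [[0.1,-2,-30,0,0,0,0],[0.1,-5,-60,0,0,0,0],[0.1,-5.4,-76,0,0,0,0],[0.1,-5.4,-76,0,0,0,0],[0.1,-5.4,-76,0,0,0,0]]}}

```text
time: 9.55
eef_pos: [566.4, 47.5, 166.3]
orientation: [-3.134, -0.218, -0.001]
force: [0.4, 0.6, -2.6]
opening: 16.3
```

Run:
```python
from h import *
s=snap("side","s7.png",(260,100,360,260),5)
st=manip.read_state();print(st["time"],st["eef_pos"].round(1),st["orientation"],st["opening"],st["force"].round(2))
x,y,z=st["eef_pos"]
for sg in (-1,1):
    u,v=proj("side",[x-sg*90*np.sin(.14),y+sg*90*np.cos(.14),z-6]);print(sg,(u-260)*5,(v-100)*5)
```

```text
9.6 [566.3  47.9 166.1] [-3.1337103e+00 -2.1960615e-01 -7.3859579e-04] 16.343293413895406 [-0.06  0.64 -1.26]
-1 368.9619686610419 503.05719212169106
1 338.8984454891812 381.2388585444138
```

View pics/s7.png

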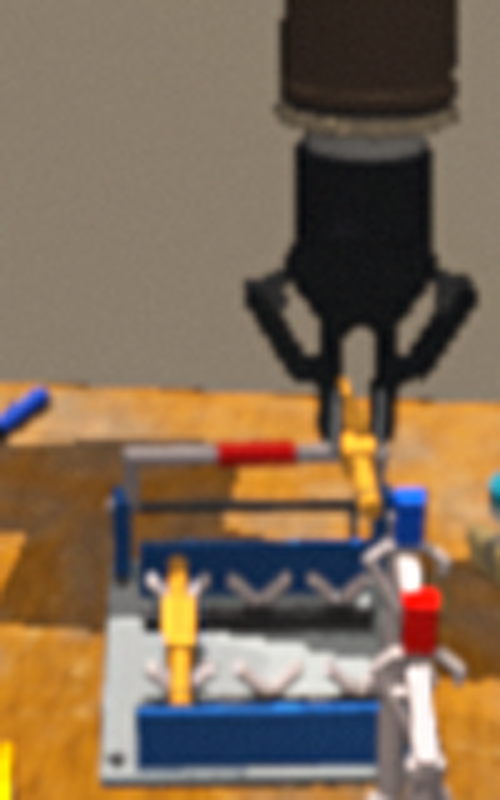

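{"op": "step_arm", "data": {"motion": [[0.1,-0.8,-1.2,-30,0,0,0],[0.1,-0.8,-1.2,-70,0,0,0],[0.1,-0.8,-1.2,-100,0,0,0],[0.1,-0.8,-1.2,-114,0,0,0],[0.1,-0.8,-1.2,-117,0,0,0]]}}

```text
time: 10.1
eef_pos: [565.4, 47.0, 47.8]
orientation: [-3.134, -0.221, 0.001]
force: [-1.2, 0.6, -1.4]
opening: 16.3
```

{"op": "step_arm", "data": {"motion": [[0.1,0,0,-1,0,0,0],[0.1,0,0,-2,0,0,0],[0.1,0,0,-3,0,0,0],[0.1,0,0,-3,0,0,0]]}}

```text
time: 10.5
eef_pos: [566.2, 46.2, 46.8]
orientation: [-3.134, -0.22, -0.003]
force: [1.4, 2.7, 4.2]
opening: 16.4
```

{"op": "step_arm", "data": {"motion": [[0.1,0,0,0,0,0,0],[0.2,0,0,0,0,0,0],[0.42,0,0,0,0,0,0],[0.42,0,0,0,0,0,0]]}}

```text
time: 10.9
eef_pos: [565.0, 45.9, 45.9]
orientation: [3.134, 0.22, -0.001]
force: [-0.3, -0.4, 0.2]
opening: 35.9
```

{"op": "step_arm", "data": {"motion": [[0.42,0,0,10,0,0,0],[0.42,0,0,40,0,0,0],[0.42,0,0,80,0,0,0],[0.2,0,30,120,0,0,0],[0,0,70,150,0,0,0]]}}

```text
time: 11.4
eef_pos: [565.7, 115.5, 199.0]
orientation: [3.134, 0.215, 0.003]
force: [0.7, 0.7, -0.9]
opening: 7.6
```

Run:
```python
from h import *
s=snap("side","s8.png",(260,160,360,260),7); t=snap("top","t8.png",(240,170,370,265),6)
st=manip.read_state();print(st["time"],st["eef_pos"].round(1),st["orientation"],st["opening"],st["force"].round(2))
```

```text
11.5 [567.4 119.7 200.9] [-3.13223074 -0.22254201 -0.01127165] -0.23179374613154924 [ 1.    0.02 -0.53]
```

View pics/s8.png

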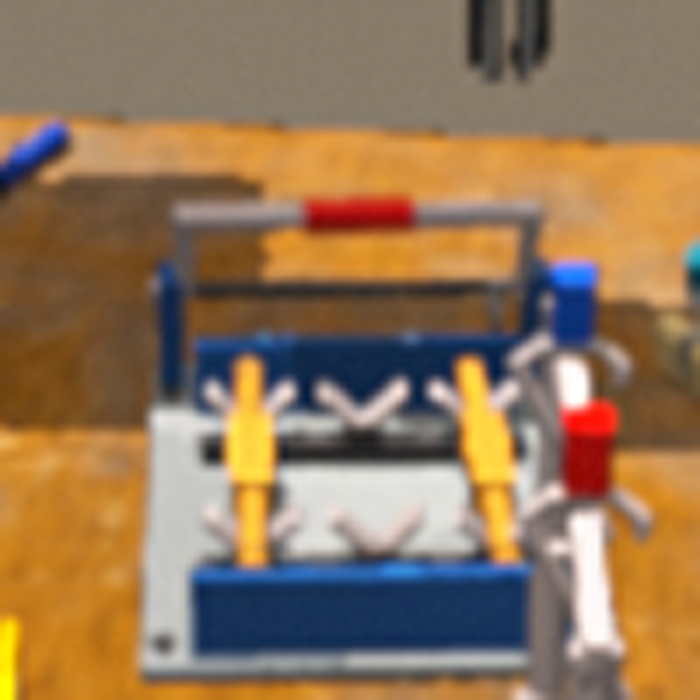

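View pics/t8.png

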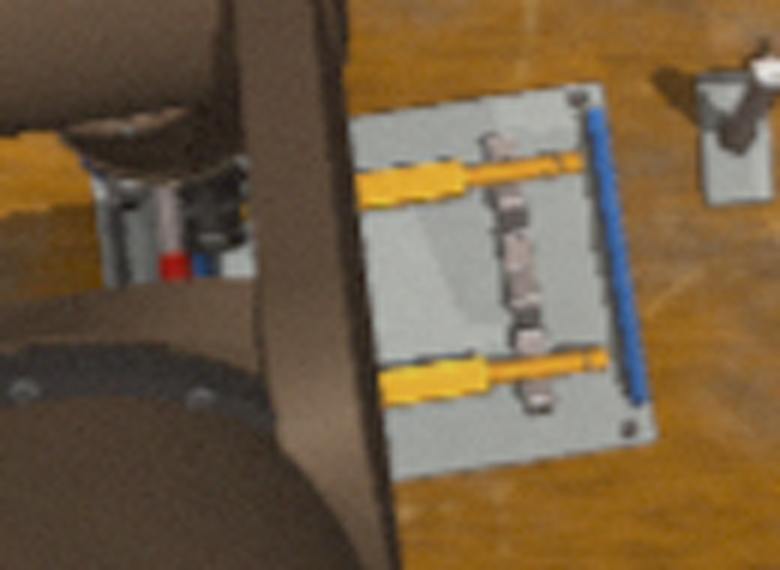

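{"op": "step_arm", "data": {"motion": [[0,-30,15,0,0,0,0],[0,-66,30,-10,0,0,0],[0,-66,30,-40,0,0,0],[0,-66,30,-55,0,0,0],[0,-66,30,-55,0,0,0]]}}

```text
time: 12.0
eef_pos: [497.7, 145.6, 139.5]
orientation: [3.133, 0.22, -0.005]
force: [0.1, -0.8, 0.4]
opening: -0.2
```

Run:
```python
from h import *
s=snap("side","s9.png",(260,140,360,260),6)
st=manip.read_state();print(st["time"],st["eef_pos"].round(1),st["orientation"],st["opening"],st["force"].round(2))
```

```text
12.05 [498.6 145.7 140.5] [ 3.13353777e+00  2.19569697e-01 -3.06647537e-03] 0.12440871435623373 [-0.34  0.72  0.36]
```

View pics/s9.png

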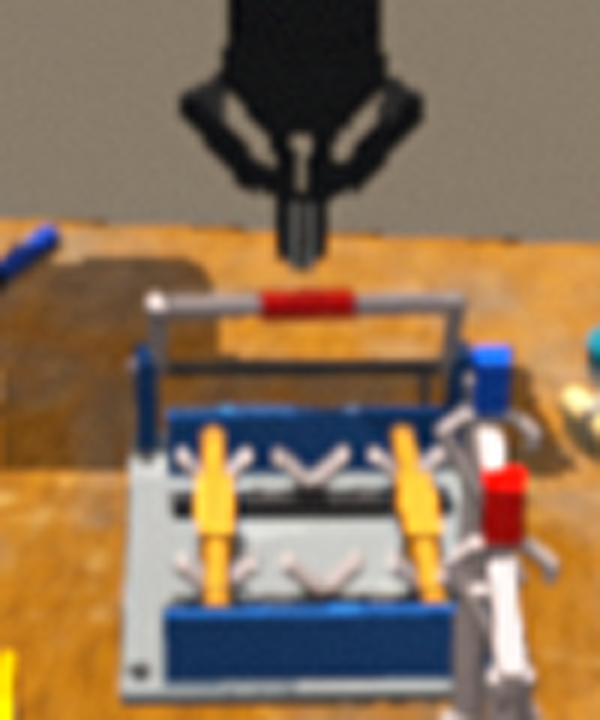

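{"op": "step_arm", "data": {"motion": [[0,1,0,-16,0,0,0],[0,2,-7,-23,0,0,0],[0,3,-11,-28,0,0,0],[0,3,-15,-32,0,0,0],[0,4,-18,-37,0,0,0]]}}

```text
time: 12.55
eef_pos: [504.9, 126.6, 105.7]
orientation: [3.133, 0.219, 0.005]
force: [-0.5, -8.6, 12.8]
opening: 0.0
```

{"op": "step_arm", "data": {"motion": [[0,0,-2.5,-6,0,0,0],[0,1,-4.5,-12,0,0,0],[0,1,-6,-17,0,0,0],[0,1,-7,-22,0,0,0],[0,1,-7.4,-26,0,0,0]]}}

```text
time: 13.05
eef_pos: [504.3, 120.5, 77.7]
orientation: [-3.134, -0.219, 0.0]
force: [0.0, -0.7, -0.4]
opening: -0.0
```

Run:
```python
from h import *
s=snap("side","s10.png",(260,140,360,260),6)
st=manip.read_state();print(st["time"],st["eef_pos"].round(1),st["orientation"],st["opening"],st["force"].round(2))
```

```text
13.1 [503.9 120.5  77.1] [ 3.13387117e+00  2.19324367e-01 -1.44071911e-03] -0.11909318316345209 [-0.13  0.78 -0.23]
```

View pics/s10.png

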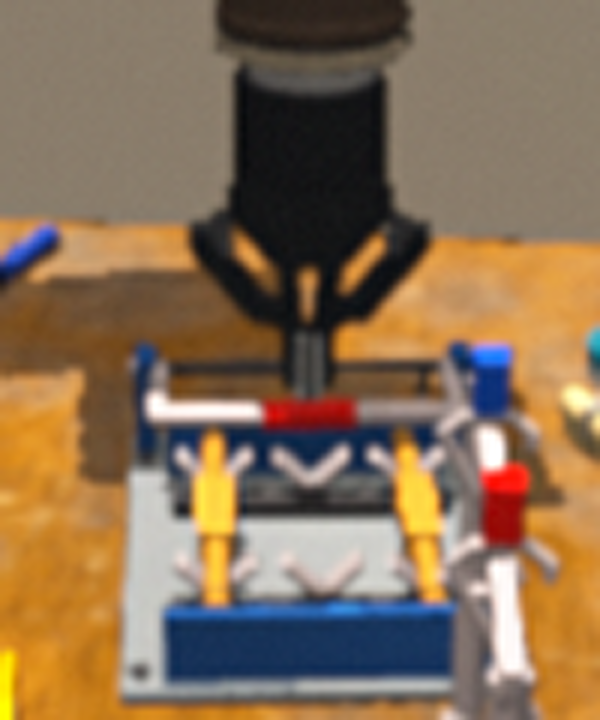

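{"op": "step_arm", "data": {"motion": [[0,0,-5,30,0,0,0],[0,10,-15,75,0,0,0],[0.2,20,-35,120,0,0,0],[0.45,30,-70,155,0,0,0],[0.45,40,-110,185,0,0,-4.8]]}}

```text
time: 13.6
eef_pos: [544.4, 11.6, 264.3]
orientation: [-3.14, -0.091, -0.003]
force: [0.9, 0.3, 0.4]
opening: 38.5
```

{"op": "step_arm", "data": {"motion": [[0.45,10,-35,5,0,0,0],[0.45,20,-75,5,0,0,0],[0.45,30,-110,5,0,0,0],[0.45,40,-130,5,0,0,0],[0.45,40,-130,5,0,0,0]]}}

```text
time: 14.1
eef_pos: [584.8, -120.5, 266.6]
orientation: [3.14, 0.085, 0.0]
force: [0.2, 0.8, -0.5]
opening: 38.4
```

Run:
```python
from h import *
s=snap("side","s11.png",(220,120,420,320),4);t=snap("top","t11.png",(240,160,470,275),3.4)
st=manip.read_state();print(st["time"],st["eef_pos"].round(1),st["orientation"],st["opening"],st["force"].round(2))
```

```text
14.2 [ 583.6 -118.   266.5] [-3.13991084e+00 -8.66900543e-02  1.36070097e-03] 38.4850548568585 [-0.34  0.03 -0.34]
```

View pics/s11.png

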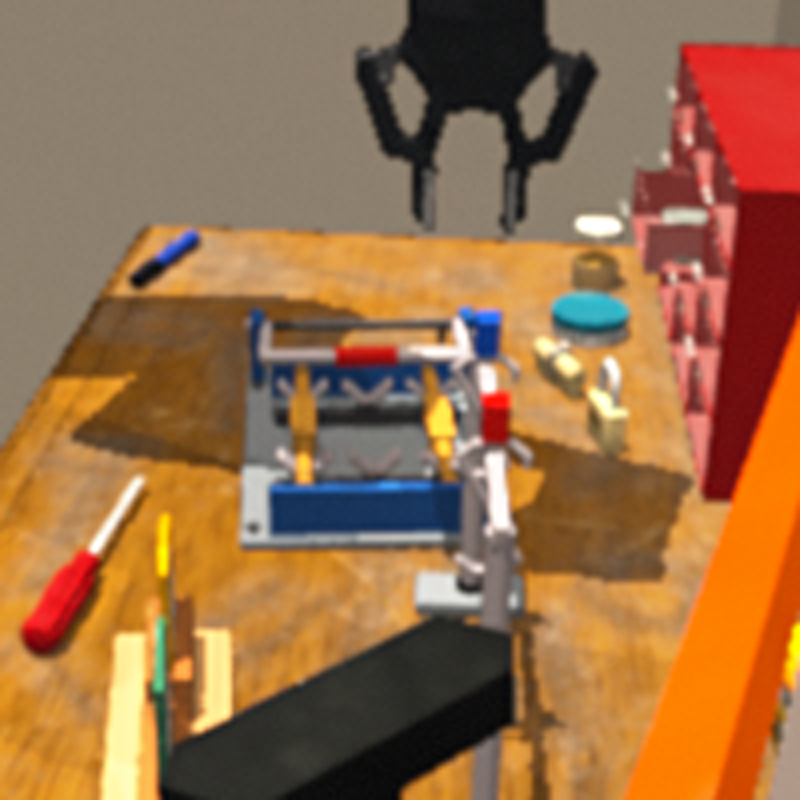

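View pics/t11.png

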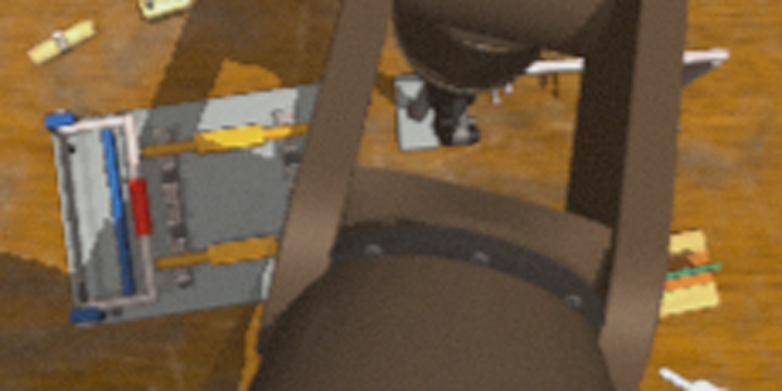

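```bash
python3 - <<'E'
from h import *
np.set_printoptions(precision=1,suppress=True)
s=cv2.imread("pics/side0.png");t=cv2.imread("pics/top0.png")
h=blob(s,(105,150,100),(125,255,255),(333,190,350,218));print(h)
print("blue tri",tri(390,177.9,*h[0]))
for nm,(x,y) in dict(blue=(597.8,-180.5),red=(604,-280)).items():
  for yaw in (3.2-6,3.2,3.2+6):
    a=np.radians(yaw)+np.pi
    o=[]
    for lx,lz in ((0,36.5),(-17,-2),(17,3),(-15,-58),(15,-59)):
        u,v=proj("top",[x+np.cos(a)*lx,y+np.sin(a)*lx,192.5+lz]); o.append((round((u-340+.5)*5),round((v-160+.5)*5)))
    print(nm,yaw,o)
E
python3 -c "
import cv2
t=cv2.imread('pics/top0.png')[165:200,375:440]
cv2.imwrite('pics/hooks.png',cv2.resize(t,None,fx=12,fy=12,interpolation=cv2.INTER_CUBIC))"
```

```text
(array([340.9, 202.6]), [336, 198, 9, 11, 58])
blue tri (array([ 598.6, -181.4,  219.6]), np.float64(1.4457220308140473))
blue -2.8 [(254, 91), (243, 74), (243, 135), (229, 98), (227, 150)]
blue 3.2 [(254, 91), (240, 74), (247, 135), (226, 98), (230, 150)]
blue 9.2 [(254, 91), (237, 75), (250, 134), (223, 98), (233, 150)]
red -2.8 [(446, 78), (429, 62), (430, 122), (405, 86), (404, 138)]
red 3.2 [(446, 78), (425, 62), (434, 122), (403, 86), (407, 138)]
red 9.2 [(446, 78), (422, 62), (437, 122), (400, 86), (410, 138)]
```

View pics/hooks.png

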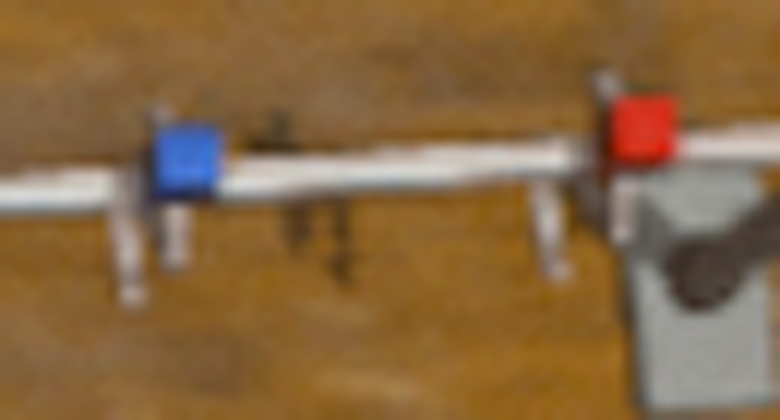

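{"op": "step_arm", "data": {"motion": [[0.45,7,-30,0,0,0,0],[0.45,14,-61.5,0,0,0,0],[0.45,14,-61.5,0,0,0,0],[0.45,14,-61.5,-15,0,0,0],[0.45,14,-61.5,-15,0,0,0]]}}

```text
time: 14.7
eef_pos: [596.7, -177.9, 250.4]
orientation: [-3.139, -0.089, 0.004]
force: [-0.7, 0.2, -0.2]
opening: 38.3
```

Run:
```python
from h import *
s=snap("side","s12.png",(300,130,400,240),6)
st=manip.read_state();print(st["time"],st["eef_pos"].round(1),st["orientation"],st["opening"],st["force"].round(2))
```

```text
14.75 [ 597.1 -178.1  251.2] [-3.13934022e+00 -8.94594207e-02  3.10855126e-03] 38.600218310018676 [-0.68  0.42 -0.57]
```

View pics/s12.png

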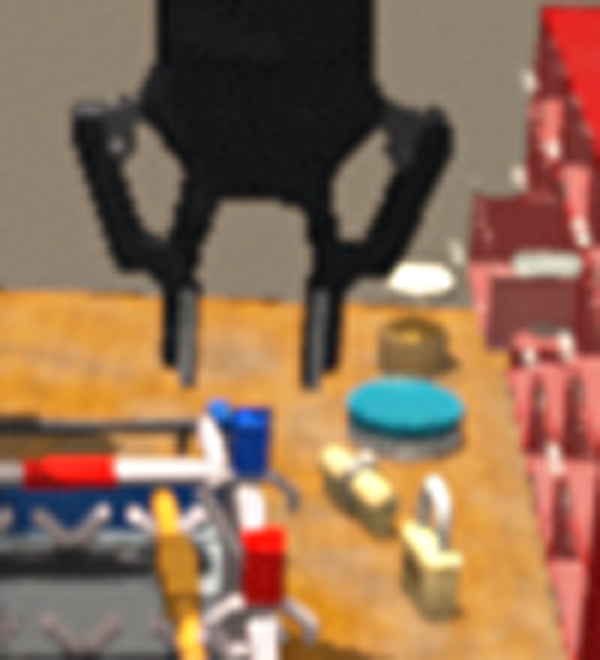

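{"op": "step_arm", "data": {"motion": [[0.45,1,-2.5,-10,0,0,0],[0.45,1,-2.5,-20,0,0,0],[0.45,1,-2.5,-26.5,0,0,0],[0.45,1,-2.5,-26.5,0,0,0]]}}

```text
time: 15.15
eef_pos: [598.3, -181.7, 224.0]
orientation: [-3.14, -0.088, 0.003]
force: [-1.1, 0.9, 0.2]
opening: 38.1
```

{"op": "step_arm", "data": {"motion": [[0.05,0,0,0,0,0,0],[0.05,0,0,0,0,0,0],[0.05,0,0,0,0,0,0],[0.05,0,0,0,0,0,0]], "squeeze": 60}}

```text
time: 15.55
eef_pos: [599.1, -182.1, 225.7]
orientation: [3.14, 0.088, 0.001]
force: [0.2, -0.2, 1.4]
opening: 11.9
```

Run:
```python
from h import *
s=snap("side","s13.png",(300,130,400,240),6)
st=manip.read_state();print(st["time"],st["eef_pos"].round(1),st["orientation"],st["opening"],st["force"].round(2))
```

```text
15.6 [ 599.2 -182.1  225.7] [3.14015027e+00 8.79240461e-02 9.35384118e-04] 12.264877432141452 [-0.64  0.71  2.81]
```

View pics/s13.png

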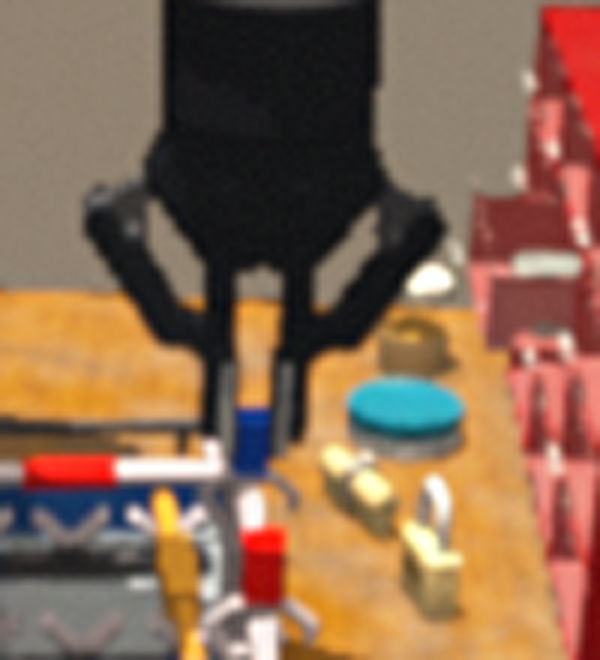

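{"op": "step_arm", "data": {"motion": [[0.05,0,0,4,0,0,0],[0.05,0,0,4.5,0,0,0],[0.05,-8,-0.4,20,0,0,0],[0.05,-18,-1,38.5,0,0,0],[0.05,-28,-1.5,57.5,0,0,0]]}}

```text
time: 16.1
eef_pos: [570.1, -183.5, 284.2]
orientation: [-3.14, -0.088, 0.0]
force: [1.4, 0.2, -0.3]
opening: 12.1
```

{"op": "step_arm", "data": {"motion": [[0.05,-6,-0.3,12,0,0,0],[0.05,-14,-0.8,25,0,0,0],[0.05,-30,-1,25,0,0,0],[0.05,-30,-1,25,0,0,0]]}}

```text
time: 16.5
eef_pos: [539.4, -184.5, 308.6]
orientation: [3.14, 0.088, -0.0]
force: [0.3, -0.0, -1.0]
opening: 12.3
```

Run:
```python
from h import *
s=snap("side","s14.png",(290,80,400,240),5);t=snap("top","t14.png",(330,140,480,275),5)
st=manip.read_state();print(st["time"],st["eef_pos"].round(1),st["orientation"],st["opening"],st["force"].round(2))
```

```text
16.6 [ 540.9 -184.6  308.2] [3.14034675e+00 8.74541449e-02 4.55354421e-04] 11.93669753255312 [ 0.86 -1.5  -0.25]
```

View pics/s14.png

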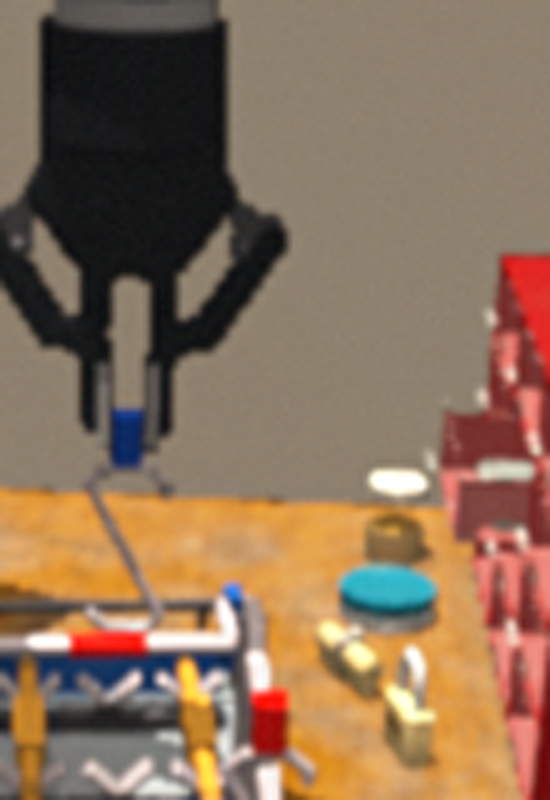

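View pics/t14.png

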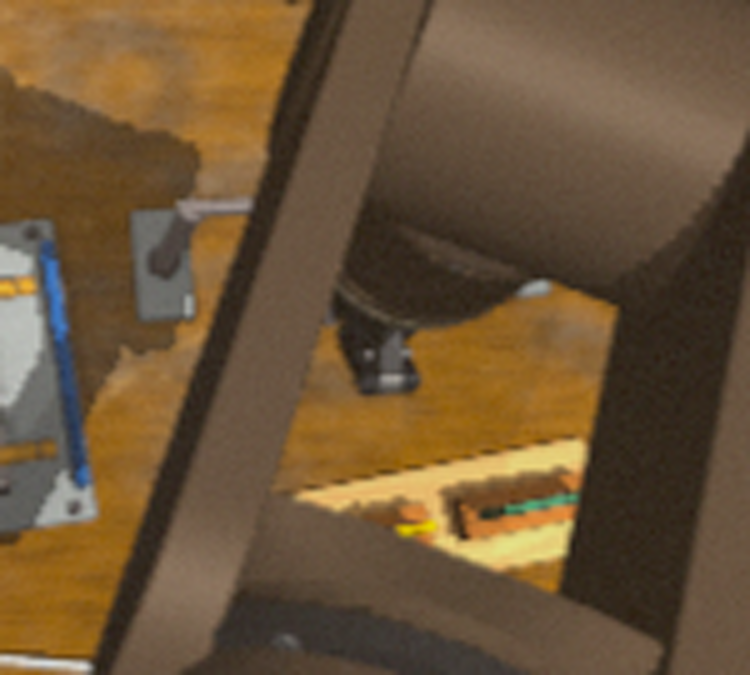

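Run:
```python
from h import *
np.set_printoptions(precision=1,suppress=True)
s=cv2.imread("pics/side0.png");t=cv2.imread("pics/top0.png")
def crop(im,b,k,f): cv2.imwrite("pics/"+f,cv2.resize(im[b[1]:b[3],b[0]:b[2]],None,fx=k,fy=k,interpolation=cv2.INTER_CUBIC))
crop(t,(380,225,460,265),10,"tags_t.png"); crop(s,(240,235,300,340),7,"tags_s.png")
s2=cv2.imread("pics/s14.png")
x,y,z=540.9-.5,-183.1,308.2-33
a=np.radians(3.2)+np.pi
for lx,lz in ((0,36.5),(-17,3),(17,3),(-15,-58),(15,-59)):
    u,v=proj("side",[x+np.cos(a)*lx,y+np.sin(a)*lx,z+lz]);print(lx,lz,round((u-290)*5),round((v-80)*5))
```

```text
0 36.5 128 410
-17 3 166 485
17 3 87 483
-15 -58 158 614
15 -59 91 614
```

View pics/tags_t.png

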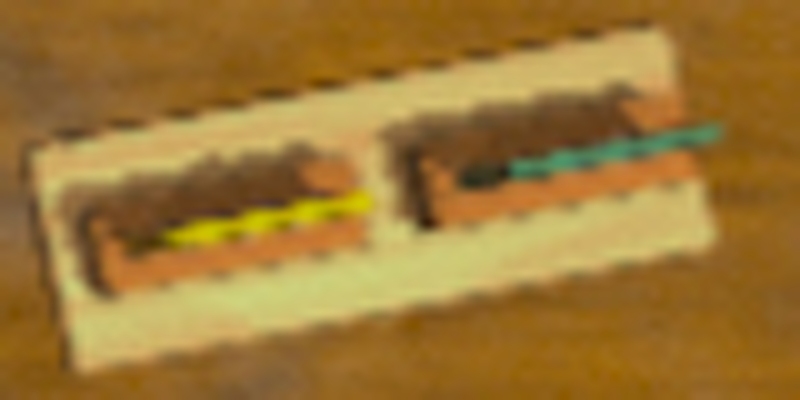

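View pics/tags_s.png

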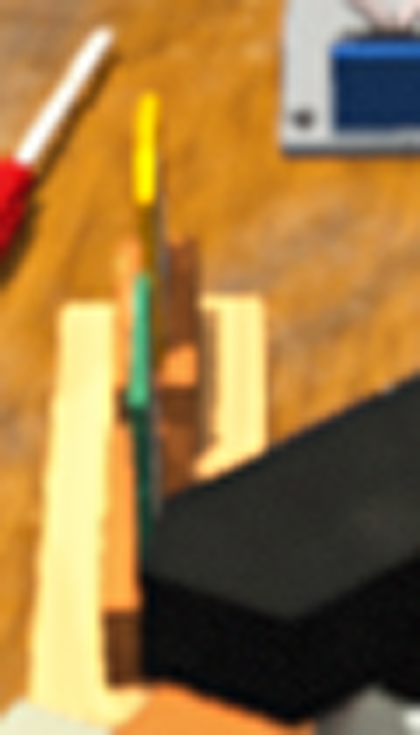

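Run:
```python
from h import *
np.set_printoptions(precision=1,suppress=True)
for a,b in (((165,238),(373,203)),((512,167),(722,132))):
    A,B=[plane("top",380+(p[0]+.5)/10-.5,225+(p[1]+.5)/10-.5,107) for p in(a,b)]
    d=A-B;print((A+B)/2,np.linalg.norm(d),np.degrees(np.arctan2(-d[0],d[1])))
# side check: project yellow/green predicted top points
for c in ((424,-240.5),(443,-338)):
  for z in (107,44):
    for w in (-30,0,30):
      u,v=proj("side",[c[0]-w*np.sin(.185),c[1]+w*np.cos(.185),z]);print(c,z,w,round((u-240+.5)*7),round((v-235+.5)*7))
```

```text
[ 423.9 -239.9  107. ] 59.572104789253444 9.209580243599431
[ 443.4 -338.5  107. ] 60.25461548814336 9.123049528968382
(424, -240.5) 107 -30 140 202
(424, -240.5) 107 0 143 149
(424, -240.5) 107 30 146 99
(424, -240.5) 44 -30 149 368
(424, -240.5) 44 0 152 312
(424, -240.5) 44 30 154 259
(443, -338) 107 -30 131 405
(443, -338) 107 0 135 339
(443, -338) 107 30 138 277
(443, -338) 44 -30 142 585
(443, -338) 44 0 145 514
(443, -338) 44 30 148 448
```

{"op": "step_arm", "data": {"motion": [[0.05,-20,-15,-10,0,0,2],[0.05,-45,-32,-30,0,0,4],[0.05,-71,-49,-60,0,0,6.8],[0.05,-71,-49,-95,0,0,6.8],[0.05,-71,-49,-126,0,0,6.8]]}}

```text
time: 17.1
eef_pos: [469.6, -234.1, 180.5]
orientation: [3.13, 0.272, 0.0]
force: [0.2, -0.3, -0.5]
opening: 12.0
```

{"op": "step_arm", "data": {"motion": [[0.05,0,0,0,0,0,0],[0.05,0,0,0,0,0,0],[0.05,0,0,0,0,0,0]]}}

```text
time: 17.4
eef_pos: [471.2, -233.9, 183.3]
orientation: [3.128, 0.275, 0.002]
force: [-0.2, -0.4, -0.7]
opening: 12.0
```

```bash
cat >> h.py <<'E'
def hookpts(o,yawdeg):
    a=np.radians(yawdeg)+np.pi
    return [np.array([o[0]+np.cos(a)*lx,o[1]+np.sin(a)*lx,o[2]+lz]) for lx,lz in ((0,36.5),(-17,3),(17,3),(-15,-58),(-11,-65),(8,-65),(15,-59))]
E
python3 - <<'E'
from h import *
s=snap("side","s15.png",(230,160,330,290),6);t=snap("top","t15.png",(380,200,460,270),8)
st=manip.read_state();print(st["time"],st["eef_pos"].round(1),st["orientation"],st["opening"],st["force"].round(2))
p=st["eef_pos"]
for q in hookpts((p[0]-.5,p[1]+1.5,p[2]-33),10): u,v=proj("side",q);u2,v2=proj("top",q);print(round((u-230)*6),round((v-160)*6),"  top",round((u2-380)*8),round((v2-200)*8))
E
```

```text
17.5 [ 471.  -233.9  183.3] [3.12818726e+00 2.74620233e-01 3.06589067e-03] 12.228405400100037 [ 0.94 -0.37  0.34]
302 380   top 230 224
351 460   top 201 182
257 463   top 221 280
348 602   top 170 203
338 618   top 169 215
287 620   top 180 267
268 607   top 187 285
```

View pics/s15.png

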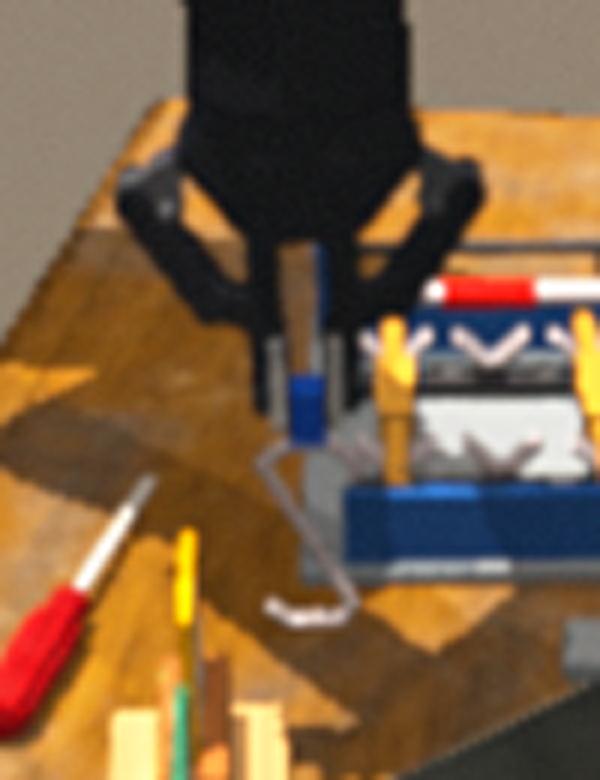

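View pics/t15.png

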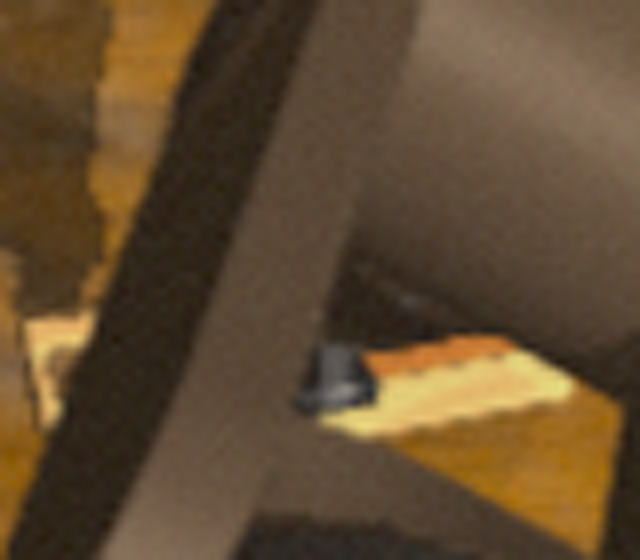

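{"op": "step_arm", "data": {"motion": [[0.05,-12,-2,-1,0,0,0],[0.05,-22,-3.7,-1,0,0,0],[0.05,-30,-5,-1,0,0,0],[0.05,-36,-6,-1,0,0,0],[0.05,-36,-6,-1,0,0,0]]}}

```text
time: 18.0
eef_pos: [433.0, -239.7, 181.0]
orientation: [-3.13, -0.273, 0.0]
force: [0.4, -1.0, -0.3]
opening: 12.3
```

Run:
```python
from h import *
s=snap("side","s16.png",(230,180,310,290),7)
st=manip.read_state();print(st["time"],st["eef_pos"].round(1),st["orientation"],st["opening"],st["force"].round(2))
```

```text
18.05 [ 433.7 -239.7  181. ] [3.12956570e+00 2.73036656e-01 3.09541351e-04] 11.798421776508173 [ 0.67  0.69 -0.09]
```

View pics/s16.png

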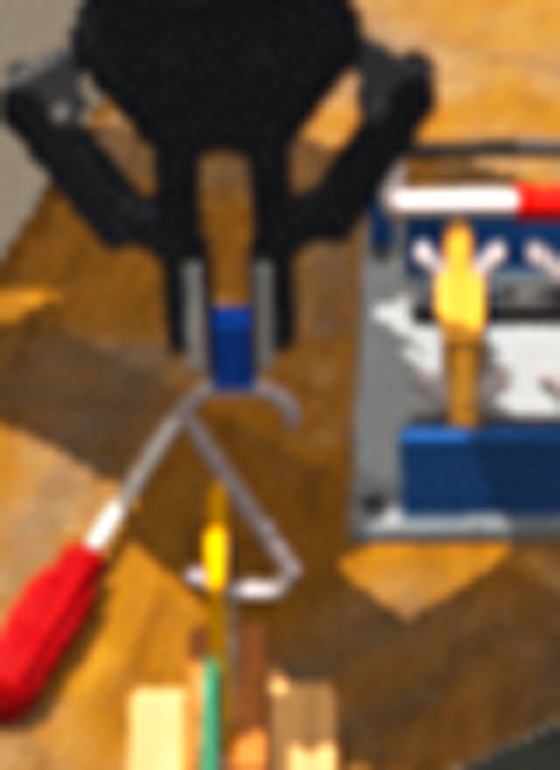

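{"op": "step_arm", "data": {"motion": [[0.05,-3,-0.5,0,0,0,0],[0.05,-5,-1,0,0,0,0],[0.05,-5,-1,5,0,0,0],[0.05,-5,-1,12,0,0,0],[0.05,-5,-1,20,0,0,0]]}}

```text
time: 18.55
eef_pos: [429.1, -240.5, 201.5]
orientation: [-3.13, -0.274, 0.0]
force: [0.4, -0.7, -0.6]
opening: 12.2
```

{"op": "step_arm", "data": {"motion": [[0.05,0,0,8,0,0,0],[0.05,0,0,16,0,0,0],[0.05,0,0,25,0,0,0],[0.05,0,0,35,0,0,0],[0.05,0,0,45,0,0,0]]}}

```text
time: 19.05
eef_pos: [429.0, -240.6, 246.8]
orientation: [3.129, 0.274, 0.0]
force: [0.9, 0.5, -2.3]
opening: 11.9
```

Run:
```python
from h import *
s=snap("side","s17.png",(230,140,330,270),6)
st=manip.read_state();print(st["time"],st["eef_pos"].round(1),st["orientation"],st["opening"],st["force"].round(2))
```

```text
19.1 [ 429.6 -241.   248.2] [3.12830606e+00 2.74095895e-01 2.57452675e-03] 12.196922116121737 [ 1.15 -0.54  0.8 ]
```

View pics/s17.png

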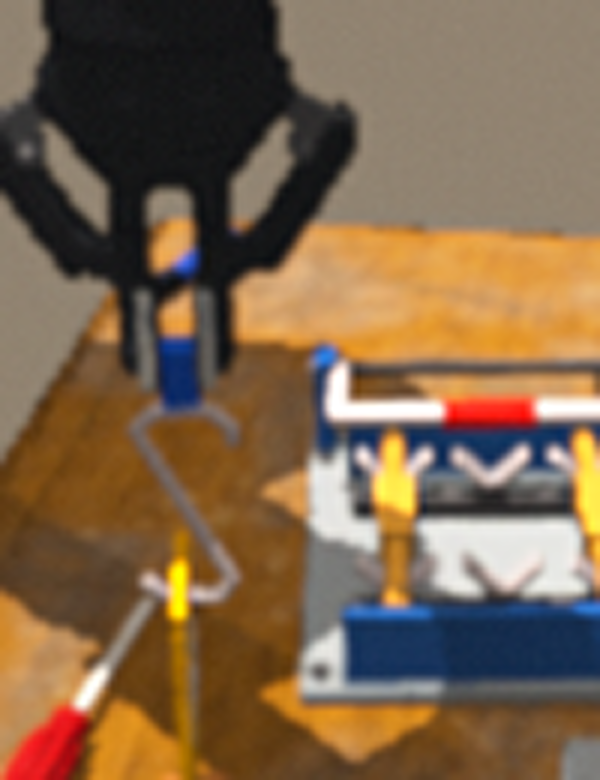

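{"op": "step_arm", "data": {"motion": [[0.05,3,1,10,0,0,0],[0.05,10,4,22,0,0,-1],[0.05,20,8,35,0,0,-2],[0.05,32,13,50,0,0,-3.4],[0.05,46,19,63,0,0,-5]]}}

```text
time: 19.6
eef_pos: [475.4, -221.4, 309.9]
orientation: [3.139, 0.135, 0.0]
force: [0.4, -0.1, -1.6]
opening: 12.5
```

{"op": "step_arm", "data": {"motion": [[0.05,14,6,0,0,0,-1],[0.05,28,12,0,0,0,-1.8],[0.05,42,18,0,0,0,-1.8],[0.05,54,23,0,0,0,-1.8],[0.05,64,28,0,0,0,-1.8]]}}

```text
time: 20.1
eef_pos: [539.8, -193.1, 308.8]
orientation: [-3.14, -0.089, 0.0]
force: [-0.2, -0.5, -1.5]
opening: 12.2
```

{"op": "step_arm", "data": {"motion": [[0.05,8,3,0,0,0,0],[0.05,13,5,0,0,0,0],[0.05,16,6.5,0,0,0,0],[0.05,17,7,0,0,0,0],[0.05,17,7,0,0,0,0]]}}

```text
time: 20.6
eef_pos: [555.8, -186.6, 308.8]
orientation: [-3.14, -0.088, 0.0]
force: [-0.3, 0.4, -1.1]
opening: 12.3
```

Run:
```python
from h import *
s=snap("side","s18.png",(290,80,400,270),4)
st=manip.read_state();print(st["time"],st["eef_pos"].round(1),st["orientation"],st["opening"],st["force"].round(2))
p=st["eef_pos"]
for q in hookpts((p[0]-.5,p[1]+1.5,p[2]-33),3.2): u,v=proj("side",q);print(round((u-290)*4),round((v-80)*4))
```

```text
20.65 [ 555.7 -186.7  308.9] [ 3.14032070e+00  8.78595108e-02 -2.31914518e-04] 12.106281922388561 [ 0.33  0.23 -1.57]
130 329
160 389
97 388
153 493
146 504
111 503
99 493
```

View pics/s18.png

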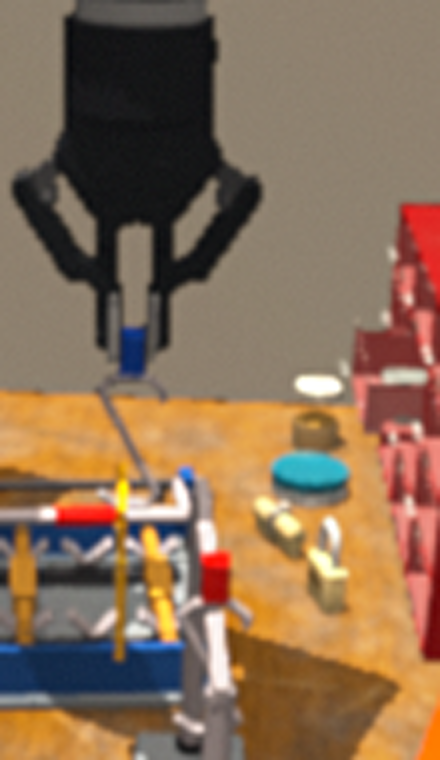

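{"op": "step_arm", "data": {"motion": [[0.05,4,1,-7,0,0,0],[0.05,9,2,-16,0,0,0],[0.05,14.7,3.1,-26,0,0,0],[0.05,19.7,3.4,-35.5,0,0,0],[0.05,24.7,3.6,-45,0,0,0]]}}

```text
time: 21.15
eef_pos: [581.0, -182.8, 262.6]
orientation: [-3.14, -0.088, 0.001]
force: [0.2, -0.4, -1.6]
opening: 12.3
```

Run:
```python
from h import *
s=snap("side","s19.png",(300,130,370,260),6)
st=manip.read_state();print(st["time"],st["eef_pos"].round(1),st["orientation"],st["opening"],st["force"].round(2))
```

```text
21.2 [ 581.  -182.6  261.1] [-3.13943056e+00 -8.83341931e-02  3.07902209e-03] 11.976746074303783 [ 0.17  1.13 -3.87]
```

View pics/s19.png

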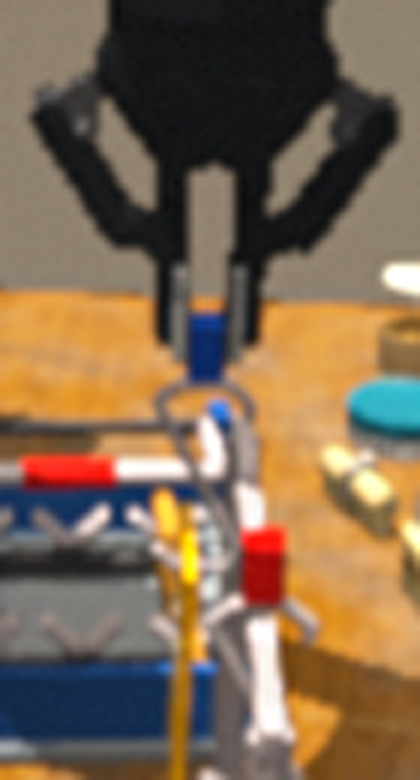

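{"op": "step_arm", "data": {"motion": [[0.05,5,0.2,-9,0,0,0],[0.05,10,0.4,-18,0,0,0],[0.05,14.5,0.6,-26.5,0,0,0],[0.05,17.5,0.7,-32,0,0,0],[0.05,17.5,0.7,-35,0,0,0]]}}

```text
time: 21.7
eef_pos: [598.4, -182.2, 228.1]
orientation: [-3.14, -0.088, 0.001]
force: [0.1, -0.0, -1.1]
opening: 12.2
```

Run:
```python
from h import *
s=snap("side","s20.png",(300,130,370,260),6)
st=manip.read_state();print(st["time"],st["eef_pos"].round(1),st["orientation"],st["opening"],st["force"].round(2))
```

```text
21.75 [ 598.  -182.1  227.9] [-3.14000580e+00 -8.82557004e-02  1.37211049e-03] 12.105117954109327 [-0.33 -0.44 -2.23]
```

View pics/s20.png

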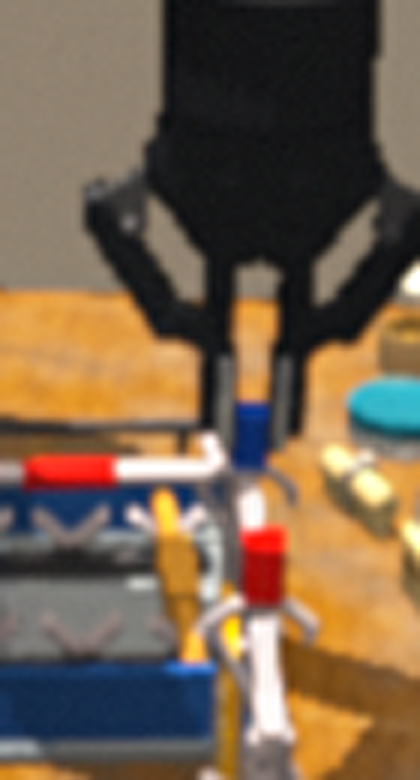

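{"op": "step_arm", "data": {"motion": [[0.05,0,0,-1,0,0,0],[0.05,0,0,-2,0,0,0],[0.05,0,0,-2.5,0,0,0],[0.05,0,0,-2.5,0,0,0]]}}

```text
time: 22.15
eef_pos: [598.2, -182.3, 226.5]
orientation: [3.14, 0.088, 0.0]
force: [0.1, 0.1, -1.7]
opening: 11.9
```

{"op": "step_arm", "data": {"motion": [[0.05,0,0,-1,0,0,0],[0.05,0,0,-2,0,0,0],[0.05,0,0,-2,0,0,0]]}}

```text
time: 22.45
eef_pos: [598.4, -182.4, 225.3]
orientation: [3.14, 0.088, 0.002]
force: [-3.5, 1.3, 11.1]
opening: 12.2
```

{"op": "step_arm", "data": {"motion": [[0.05,0,0,1,0,0,0],[0.2,0,0,1,0,0,0],[0.3,0,0,1,0,0,0],[0.4,0,0,1,0,0,0],[0.4,0,0,1,0,0,0]]}}

```text
time: 22.95
eef_pos: [598.1, -182.2, 225.2]
orientation: [-3.14, -0.088, 0.0]
force: [-0.2, 0.3, 0.5]
opening: 33.8
```

{"op": "step_arm", "data": {"motion": [[0.4,0,0,10,0,0,0],[0.45,0,0,25,0,0,0],[0.45,0,0,45,0,0,0],[0.45,2,-40,45,0,0,0],[0.45,5,-80,45,0,0,0]]}}

```text
time: 23.45
eef_pos: [603.8, -262.6, 272.3]
orientation: [3.139, 0.091, 0.003]
force: [0.4, 0.2, -1.1]
opening: 38.4
```

{"op": "step_arm", "data": {"motion": [[0.45,0.5,-12,0,0,0,0],[0.45,0.5,-17,0,0,0,0],[0.45,0.5,-17,-18,0,0,0],[0.45,0.5,-17,-18,0,0,0]]}}

```text
time: 23.85
eef_pos: [602.6, -277.9, 250.7]
orientation: [-3.138, -0.088, 0.004]
force: [-1.0, 0.0, -0.1]
opening: 38.6
```

Run:
```python
from h import *
s=snap("side","s21.png",(300,130,380,300),4.5)
st=manip.read_state();print(st["time"],st["eef_pos"].round(1),st["orientation"],st["opening"],st["force"].round(2))
```

```text
23.9 [ 603.  -278.   251.7] [-3.13896467e+00 -8.87712997e-02  3.13105538e-03] 38.59484126279482 [-0.16  0.51  0.23]
```

View pics/s21.png

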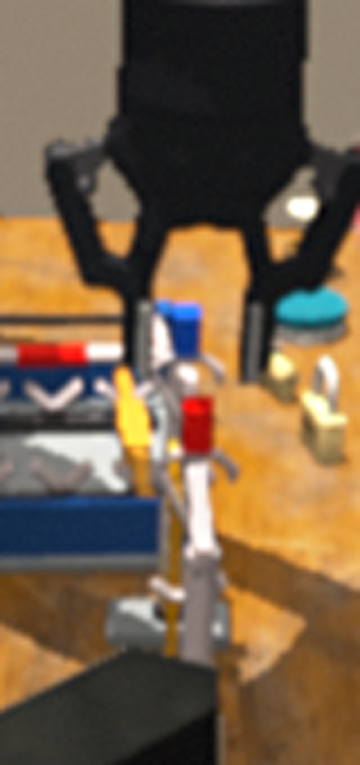

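{"op": "step_arm", "data": {"motion": [[0.45,0.5,-1.2,-10,0,0,0],[0.45,0.5,-1.2,-20,0,0,0],[0.45,0.5,-1.2,-26.5,0,0,0],[0.45,0.5,-1.2,-26.5,0,0,0]]}}

```text
time: 24.3
eef_pos: [603.6, -280.0, 224.5]
orientation: [-3.139, -0.088, 0.003]
force: [-0.4, 0.5, -0.0]
opening: 38.2
```

{"op": "step_arm", "data": {"motion": [[0.05,0,0,0,0,0,0],[0.05,0,0,0,0,0,0],[0.05,0,0,0,0,0,0],[0.05,0,0,0,0,0,0]]}}

```text
time: 24.7
eef_pos: [604.4, -280.5, 226.3]
orientation: [3.14, 0.088, 0.001]
force: [0.6, -0.9, 2.3]
opening: 11.8
```

{"op": "step_arm", "data": {"motion": [[0.05,0,0,4,0,0,0],[0.05,0,0,4.5,0,0,0],[0.05,-8,-0.4,20,0,0,0],[0.05,-18,-1,38.5,0,0,0],[0.05,-28,-1.5,57.5,0,0,0]]}}

```text
time: 25.2
eef_pos: [575.3, -282.1, 285.4]
orientation: [3.14, 0.088, 0.001]
force: [0.2, -0.9, -0.6]
opening: 12.1
```

{"op": "step_arm", "data": {"motion": [[0.05,-6,-0.3,12,0,0,0],[0.05,-14,-0.8,25,0,0,0],[0.05,-30,-1,25,0,0,0],[0.05,-30,-1,25,0,0,0]]}}

```text
time: 25.6
eef_pos: [544.6, -283.0, 309.5]
orientation: [3.14, 0.087, 0.0]
force: [-0.7, 0.3, -1.5]
opening: 12.1
```

Run:
```python
from h import *
s=snap("side","s22.png",(290,80,400,270),4)
st=manip.read_state();print(st["time"],st["eef_pos"].round(1),st["orientation"],st["opening"],st["force"].round(2))
p=st["eef_pos"]
for q in hookpts((p[0]-.5,p[1],p[2]-33),3.2): u,v=proj("side",q);print(round((u-290)*4),round((v-80)*4))
```

```text
25.65 [ 545.5 -283.   309.1] [3.14015745e+00 8.70362919e-02 6.18009672e-04] 12.30465102343002 [ 1.07 -0.18 -0.52]
95 394
129 461
58 459
122 574
114 586
76 585
62 574
```

View pics/s22.png

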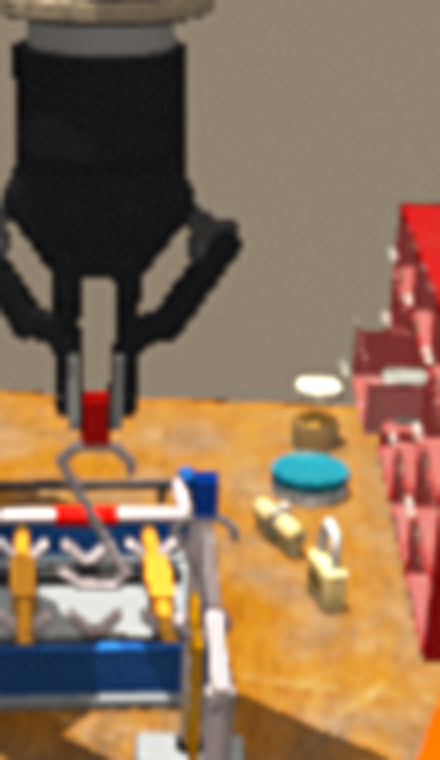

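{"op": "step_arm", "data": {"motion": [[0.05,-18,-15,-10,0,0,2],[0.05,-38,-32,-30,0,0,4],[0.05,-57.5,-48.7,-60,0,0,6.8],[0.05,-57.5,-48.7,-95,0,0,6.8],[0.05,-57.5,-48.7,-127,0,0,6.8]]}}

```text
time: 26.15
eef_pos: [488.4, -332.2, 180.1]
orientation: [3.13, 0.272, 0.0]
force: [-0.2, 1.2, -0.6]
opening: 11.7
```

{"op": "step_arm", "data": {"motion": [[0.05,0,0,0,0,0,0],[0.05,0,0,0,0,0,0],[0.05,0,0,0,0,0,0]]}}

```text
time: 26.45
eef_pos: [489.8, -332.1, 183.0]
orientation: [3.128, 0.275, 0.003]
force: [0.6, -0.2, 0.0]
opening: 11.9
```

Run:
```python
from h import *
s=snap("side","s23.png",(230,180,330,310),6)
st=manip.read_state();print(st["time"],st["eef_pos"].round(1),st["orientation"],st["opening"],st["force"].round(2))
p=st["eef_pos"]
for q in hookpts((p[0]-.5,p[1]+1,p[2]-33),10): u,v=proj("side",q);print(round((u-230)*6),round((v-180)*6))
```

```text
26.5 [ 489.8 -332.2  183.1] [3.12776899e+00 2.74584728e-01 3.06808084e-03] 12.193809514447578 [ 0.61  0.08 -0.21]
309 408
364 495
259 499
360 648
349 665
292 668
271 654
```

View pics/s23.png

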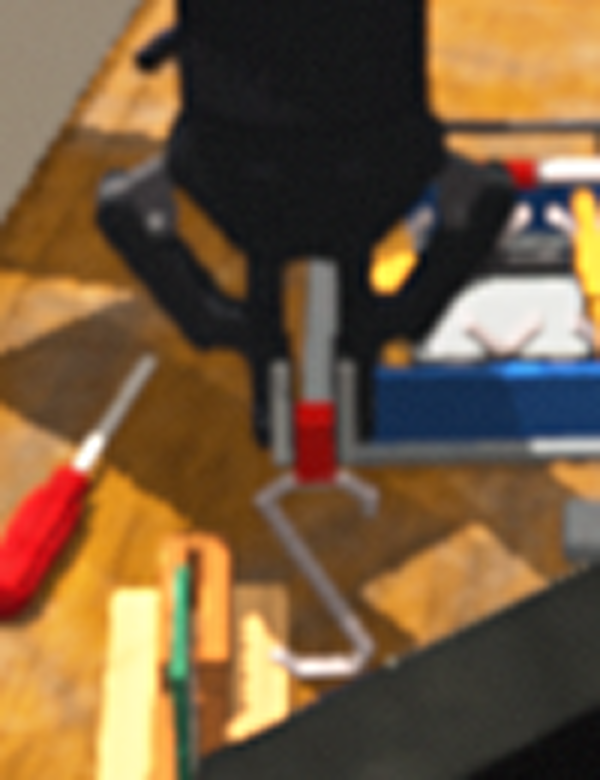

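{"op": "step_arm", "data": {"motion": [[0.05,-12,-2,-1,0,0,0],[0.05,-22,-3.7,-1,0,0,0],[0.05,-30,-5,-1,0,0,0],[0.05,-36,-6,-1,0,0,0],[0.05,-36,-6,-1,0,0,0]]}}

```text
time: 27.0
eef_pos: [451.7, -337.9, 180.5]
orientation: [-3.13, -0.273, 0.0]
force: [0.1, 0.4, -0.1]
opening: 12.0
```

Run:
```python
from h import *
s=snap("side","s24.png",(230,200,310,310),7)
st=manip.read_state();print(st["time"],st["eef_pos"].round(1),st["orientation"],st["opening"],st["force"].round(2))
```

```text
27.05 [ 452.3 -337.9  180.6] [3.12958446e+00 2.72900268e-01 3.12791023e-04] 12.135244699702687 [-0.8  -0.14 -1.53]
```

View pics/s24.png

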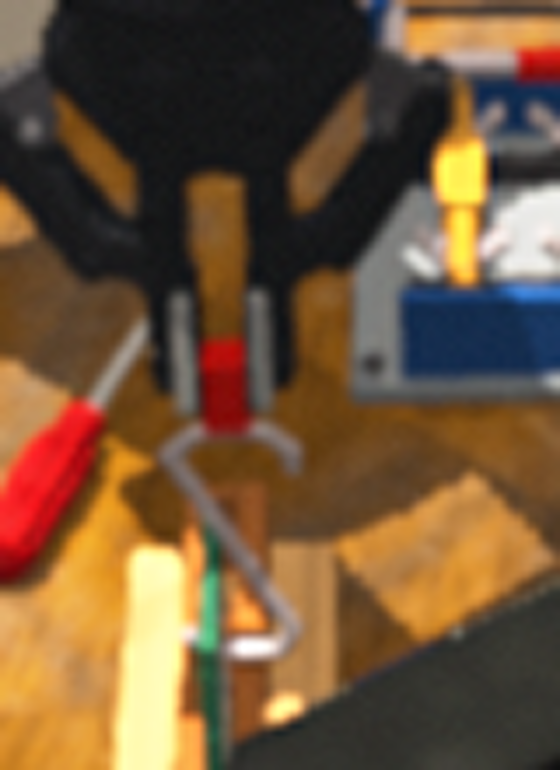

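{"op": "step_arm", "data": {"motion": [[0.05,-3,-0.5,0,0,0,0],[0.05,-5.5,-1,0,0,0,0],[0.05,-5.5,-1,5,0,0,0],[0.05,-5.5,-1,12,0,0,0],[0.05,-5.5,-1,20,0,0,0]]}}

```text
time: 27.55
eef_pos: [447.3, -338.6, 201.0]
orientation: [-3.13, -0.274, 0.0]
force: [-1.0, -0.6, -1.2]
opening: 11.7
```

{"op": "step_arm", "data": {"motion": [[0.05,0,0,8,0,0,0],[0.05,0,0,16,0,0,0],[0.05,0,0,25,0,0,0],[0.05,0,0,35,0,0,0],[0.05,0,0,45,0,0,0]]}}

```text
time: 28.05
eef_pos: [447.2, -338.7, 246.3]
orientation: [3.129, 0.274, 0.0]
force: [0.6, -0.8, -2.3]
opening: 11.9
```

Run:
```python
from h import *
s=snap("side","s25.png",(230,160,330,290),6)
st=manip.read_state();print(st["time"],st["eef_pos"].round(1),st["orientation"],st["opening"],st["force"].round(2))
```

```text
28.1 [ 447.8 -339.2  247.8] [3.12803076e+00 2.73952361e-01 2.46152472e-03] 12.36600358200548 [ 1.54 -1.23  1.1 ]
```

View pics/s25.png

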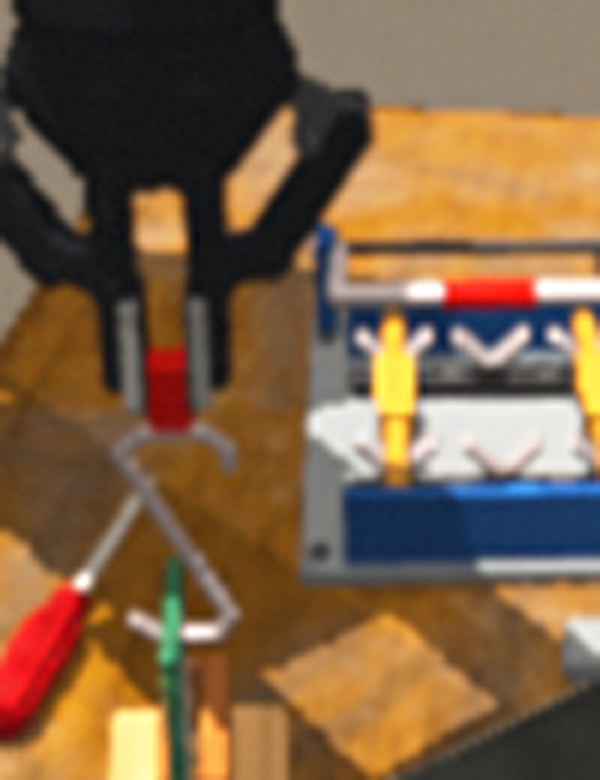

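{"op": "step_arm", "data": {"motion": [[0.05,2,1,10,0,0,0],[0.05,8,4,22,0,0,-1],[0.05,18,9,35,0,0,-2],[0.05,30,14,50,0,0,-3.4],[0.05,42,20,62.5,0,0,-5]]}}

```text
time: 28.6
eef_pos: [490.1, -318.3, 309.3]
orientation: [3.138, 0.134, 0.001]
force: [0.1, -0.5, -1.8]
opening: 12.1
```

{"op": "step_arm", "data": {"motion": [[0.05,12,6,0,0,0,-1],[0.05,25,12,0,0,0,-1.8],[0.05,38,18,0,0,0,-1.8],[0.05,49,23,0,0,0,-1.8],[0.05,58,28,0,0,0,-1.8]]}}

```text
time: 29.1
eef_pos: [548.1, -290.2, 307.9]
orientation: [-3.14, -0.089, 0.0]
force: [-0.8, 0.2, -1.8]
opening: 12.3
```

{"op": "step_arm", "data": {"motion": [[0.05,6,2.5,0,0,0,0],[0.05,10,4,0,0,0,0],[0.05,12.5,5.5,0,0,0,0],[0.05,13.5,6,0,0,0,0],[0.05,13.5,6,0,0,0,0]]}}

```text
time: 29.6
eef_pos: [560.5, -284.7, 307.8]
orientation: [-3.14, -0.088, 0.0]
force: [-0.4, 0.5, -1.3]
opening: 12.0
```

Run:
```python
from h import *
s=snap("side","s26.png",(280,80,400,290),3.8)
st=manip.read_state();print(st["time"],st["eef_pos"].round(1),st["orientation"],st["opening"],st["force"].round(2))
```

```text
29.65 [ 560.5 -284.8  307.9] [ 3.14034110e+00  8.77737608e-02 -1.26579283e-04] 11.826945300582361 [-0.51 -0.13 -1.68]
```

View pics/s26.png

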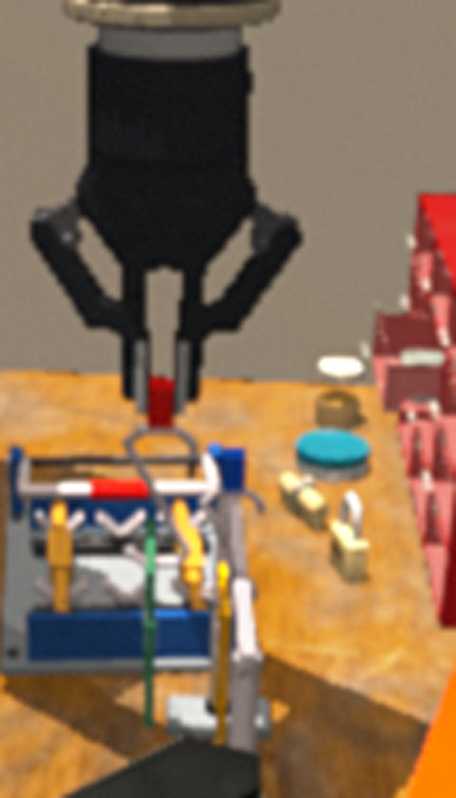

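{"op": "step_arm", "data": {"motion": [[0.05,5,1,-7,0,0,0],[0.05,10,2,-15,0,0,0],[0.05,15.3,2.9,-24.3,0,0,0],[0.05,20.3,3.2,-34,0,0,0],[0.05,25.3,3.4,-43.3,0,0,0]]}}

```text
time: 30.15
eef_pos: [586.3, -281.0, 263.2]
orientation: [-3.14, -0.088, 0.001]
force: [-0.5, -0.8, -1.6]
opening: 11.9
```

Run:
```python
from h import *
s=snap("side","s27.png",(300,130,370,280),5)
st=manip.read_state();print(st["time"],st["eef_pos"].round(1),st["orientation"],st["opening"],st["force"].round(2))
```

```text
30.2 [ 586.3 -280.8  261.7] [-3.13907306e+00 -8.82975537e-02  3.01684264e-03] 12.019756411857955 [-0.71  1.25 -3.38]
```

View pics/s27.png

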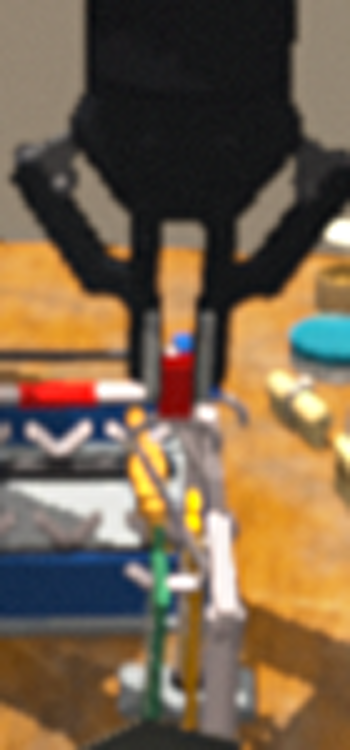

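Clear of the rail so far; I'll continue the reverse path.

{"op": "step_arm", "data": {"motion": [[0.05,5,0.2,-9,0,0,0],[0.05,10,0.3,-18,0,0,0],[0.05,14.5,0.4,-26,0,0,0],[0.05,17.5,0.5,-32,0,0,0],[0.05,17.5,0.5,-35,0,0,0]]}}

```text
time: 30.7
eef_pos: [603.7, -280.6, 228.7]
orientation: [-3.14, -0.088, 0.001]
force: [-1.2, 0.4, -2.1]
opening: 12.1
```

{"op": "step_arm", "data": {"motion": [[0.05,0,0,-1,0,0,0],[0.05,0,0,-2,0,0,0],[0.05,0,0,-2.5,0,0,0],[0.05,0,0,-2.5,0,0,0]]}}

```text
time: 31.1
eef_pos: [603.5, -280.8, 227.3]
orientation: [3.14, 0.088, 0.0]
force: [0.3, -1.0, -1.2]
opening: 12.3
```

Run:
```python
from h import *
s=snap("side","s28.png",(300,130,370,280),5)
st=manip.read_state();print(st["time"],st["eef_pos"].round(1),st["orientation"],st["opening"],st["force"].round(2))
```

```text
31.15 [ 603.5 -280.8  227.3] [3.14018733e+00 8.78920429e-02 5.03593190e-04] 12.271112019086098 [-0.18  0.3  -1.21]
```

View pics/s28.png

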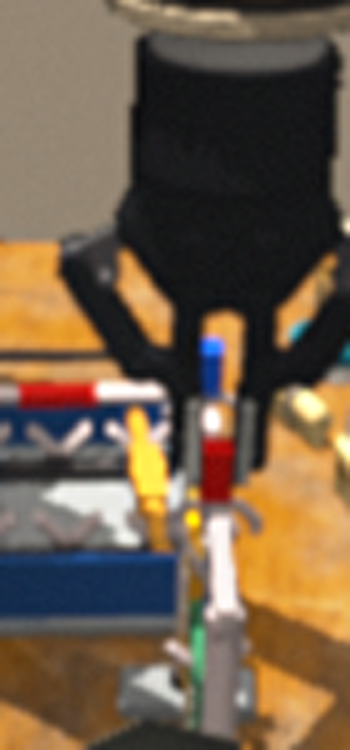

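{"op": "step_arm", "data": {"motion": [[0.05,0,0,-1,0,0,0],[0.05,0,0,-2,0,0,0],[0.05,0,0,-2,0,0,0]]}}

```text
time: 31.45
eef_pos: [603.7, -280.9, 225.9]
orientation: [3.14, 0.088, 0.001]
force: [-3.2, 1.2, 9.1]
opening: 12.2
```

Seated (9 N up). I'll release and withdraw.

{"op": "step_arm", "data": {"motion": [[0.05,0,0,1,0,0,0],[0.2,0,0,1,0,0,0],[0.3,0,0,1,0,0,0],[0.4,0,0,1,0,0,0],[0.4,0,0,1,0,0,0]]}}

```text
time: 31.95
eef_pos: [603.4, -280.7, 225.9]
orientation: [-3.14, -0.088, 0.0]
force: [0.6, 0.8, -0.6]
opening: 33.9
```

{"op": "step_arm", "data": {"motion": [[0.4,0,0,10,0,0,0],[0.45,0,0,25,0,0,0],[0.45,0,0,50,0,0,0],[0.45,-20,20,80,0,0,0],[0.45,-50,50,100,0,0,0]]}}

```text
time: 32.45
eef_pos: [554.4, -231.5, 328.9]
orientation: [3.139, 0.087, 0.005]
force: [0.4, 0.0, 0.4]
opening: 38.5
```

{"op": "step_arm", "data": {"motion": [[0.45,-20,40,5,0,0,0],[0.45,-35,85,10,0,0,0],[0.45,-40,130,15,0,0,0],[0.45,-40,175,20,0,0,0],[0.45,-40,220,20,0,0,0]]}}

```text
time: 32.95
eef_pos: [513.5, -9.2, 348.5]
orientation: [3.14, 0.087, 0.005]
force: [1.2, 0.5, -0.7]
opening: 38.3
```

{"op": "step_arm", "data": {"motion": [[0.45,-5,45,0,0,0,0],[0.45,-15,90,0,0,0,0],[0.45,-30,135,0,0,0,0],[0.45,-50,180,0,0,0,0],[0.45,-70,220,0,0,0,0]]}}

```text
time: 33.45
eef_pos: [442.7, 211.2, 347.6]
orientation: [-3.14, -0.088, -0.003]
force: [0.9, 0.0, -0.0]
opening: 38.7
```

{"op": "step_arm", "data": {"motion": [[0.45,-20,45,0,0,0,0],[0.45,-40,90,0,0,0,0],[0.45,-60,130,0,0,0,0],[0.45,-80,170,0,0,0,0],[0.45,-100,200,0,0,0,0]]}}

```text
time: 33.95
eef_pos: [342.4, 411.6, 347.6]
orientation: [-3.139, -0.089, -0.002]
force: [1.0, -0.4, -0.4]
opening: 38.6
```

Run:
```python
from h import *
st=manip.read_state();print(st["time"],st["eef_pos"].round(1),st["opening"],st["force"].round(2))
s=snap("side","s29.png",(230,160,400,310),4.5);t=snap("top","t29.png",(150,140,470,300),2.5)
def crop(im,b,k,f): cv2.imwrite("pics/"+f,cv2.resize(im[b[1]:b[3],b[0]:b[2]],None,fx=k,fy=k,interpolation=cv2.INTER_CUBIC))
crop(t,(340,160,470,275),5,"t29b.png")
crop(t,(240,170,370,265),6,"t29c.png")
```

```text
33.95 [342.4 411.6 347.6] 38.60123179811658 [ 1.01 -0.39 -0.35]
```

View pics/s29.png

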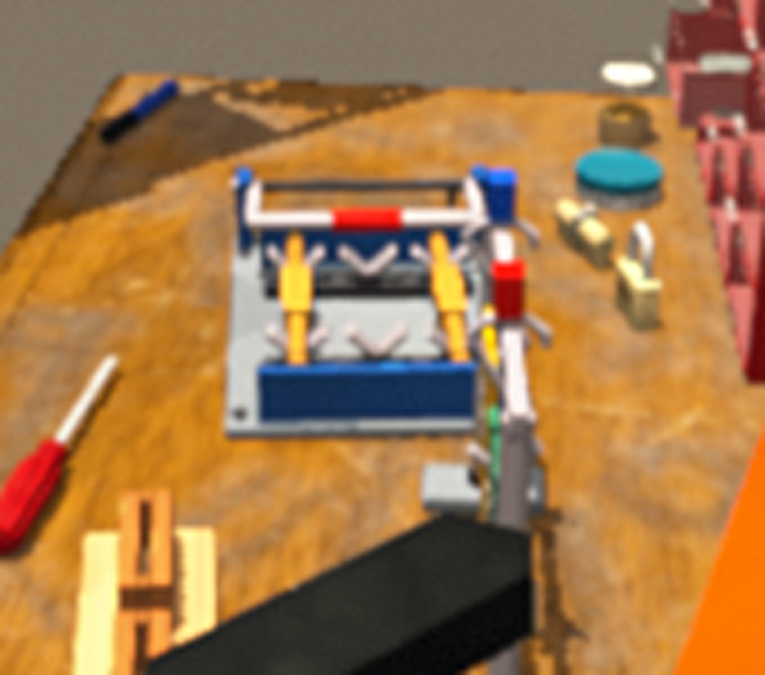

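View pics/t29.png

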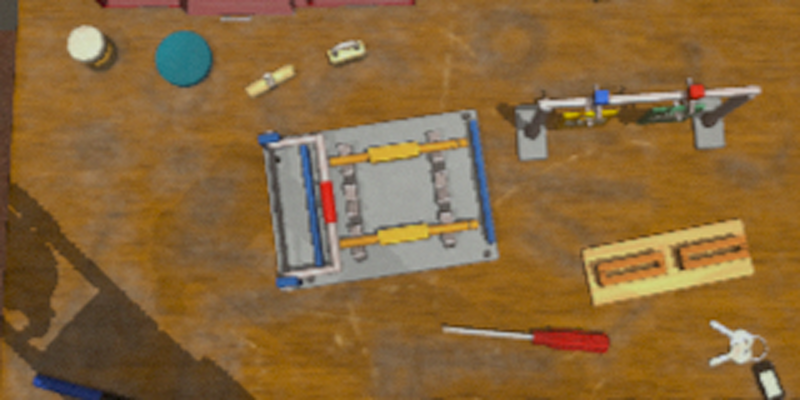

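View pics/t29b.png

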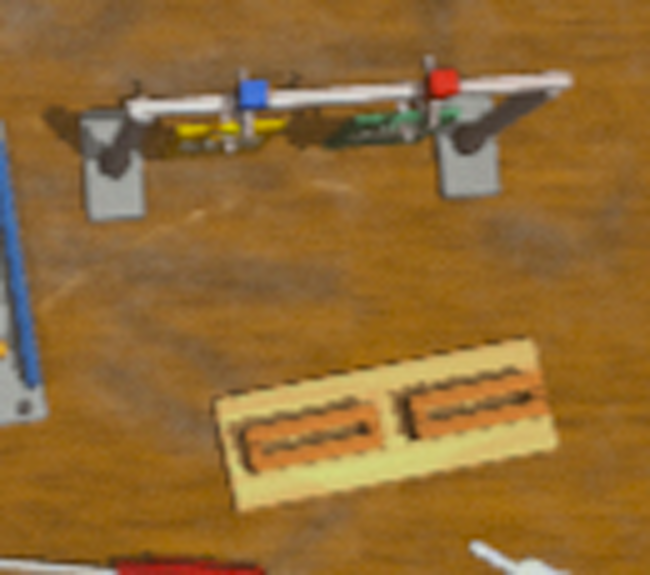

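View pics/t29c.png

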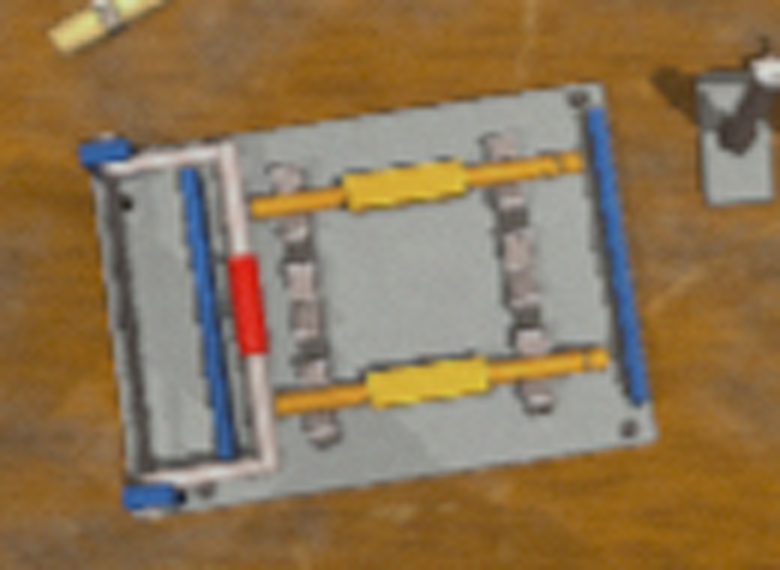

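Run:
```python
from h import *
c,s=np.cos(.1397),np.sin(.1397)
for x,y in ((405,186),(428,383)):
    m=plane("top",240+(x+.5)/6-.5,170+(y+.5)/6-.5,46);d=m[:2]-[515.3,39.1];print(c*d[0]+s*d[1],-s*d[0]+c*d[1])
t=snap("top");
print(blob(t,(105,150,100),(125,255,255),(380,165,400,190)),blob(t,(0,180,120),(8,255,255),(415,165,435,190)))
print(manip.close_job())
```

```text
50.027454178504534 -3.1296579668665254
-49.60453942208248 -0.6638014327300565
(array([390.13636364, 178.27272727]), [388, 176, 5, 5, 22]) (array([428.19230769, 176.15384615]), [426, 174, 6, 6, 26])
the job is handed in; nothing more can be done
None
```

I handed the job in at about 34 s, well inside the 192 s limit, with the arm clear of everything.

**Spindles:** Only two brass spindles were on the bench. They lie in the +50 and -50 mm pairs of V-rests, both ends in the Vs. My last image measurements put them at x ≈ +50.0 and -49.6 mm. Along the stand they are off centre by about -3.1 mm (the +50 one) and -0.7 mm (the -50 one). The first is my worst figure; measurement error here is about 2 mm.

**Hold-down bar:** I pressed it at the red sleeve until it snapped over. It was still down in the last pictures.

**Tags:** The blue hook carries the yellow tag and the red hook the green tag. Both hooks are back on the rail, with their grip blocks within a pixel of where they started. The side view shows both tags hanging, though the lower part of the green one is partly hidden behind a dark object in the foreground.

**Checks:** The tin, padlock, lock cylinder and red screwdriver look unmoved; I judged that by eye, without measuring. The highest force I saw was about 15 N, while pressing the bar. I saw no spindle get knocked aside.

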